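Warm a rye roll from the roll-top bread display

ROBOT

A 6-joint arm with a two-finger parallel gripper is mounted at the origin on the work surface. World frame = base frame: x ahead of the robot, y to its left, z up, the work surface at z = 0. Lengths are in mm, angles in rad, forces in N, time in s.
With the tool pointing down it reaches from about 350 to 975 mm from the base axis. Payload 7.1 kg.
Tool frame: the origin (TCP) lies at the very end of the fingers, on their centre line; the grasp point (between the pads) lies 19 mm behind it; y points along the fingers, x is the direction in which the jaws open and shut, and the axes are right-handed (so a half turn about y gives the same grasp; the last joint's range is limited). The gripper opens to 88 mm and grips with 3 to 60 N. Pads are 20 mm wide; open, the fingers measure 115 mm over their backs; the gripper's body (75 mm by 178 mm) begins 61 mm behind the grasp point.
Start: joints at [1.23, 0.423, 1.63, -0, 1.089, -0.019], TCP at [197.64, 592.911, 222.675] pointing down, gripper open.
Joint ranges: [-3, 3], [-0.9, 2.11], [0.09, 2.58], [-1.31, 4.45], [0.11, 2.69], [-2.54, 2.54]. Speed limits (rad/s): [2.39, 2.39, 3.01, 3.14, 3.14, 3.14].

INTERFACE

Orientations are given as a rotation vector (axis times angle).
In Python, from workcell import ctrl gives the robot as it stands. The module is installed in compiled form; this text tells all that it offers.
- The arm moves only by the tool carry_out, never from a script. Its arguments are lists of equal length, an entry for each row: "delta_pos": the shift along the tool's x, y, z in cm, a list of three; "rotation": the turn, a rotation vector about the tool's x, y, z in rad, a list of three. In form: {"delta_pos": [[dx, dy, dz], ...], "rotation": [[wx, wy, wz], ...]}. A call has 1 to 12 rows; each row is the pose to reach, as a shift and turn from the pose commanded when the call began, along the tool's axes at that moment; what a row does not reach only later rows make up. A row lasts 1/12 s, in which the tool goes at most 41.7 mm and 7.16 degrees, less where a joint would pass 70% of its speed; a pose out of reach is approached as far as the arm can. A call with a gripper value outside its range is refused whole. "hand" is the closure in counts, from 0 (fully open) to 255 (shut), set as the call begins (left out, the last holds). The fingers move at their own pace and stop on an object; the grip force is fixed at half the most. Time passes only in rows, so rows that repeat a pose let the fingers close. It gives the time, the measured TCP pose, the force and the opening at its end, in the units of the state.
- ctrl.get_obs(): the state, without advancing time (a new reading comes with each control period).
- ctrl.get_image(name): name is "side" or "top" or "wrist"; returns the picture (420x560x3 uint8, red, green, blue); there is no depth.
- ctrl.camera_info(name): a dict with "fov_y" (degrees; the focal length in pixels is half the picture's height over the tangent of half this angle, whatever the lens; pixels are square), "cx", "cy" (the principal point, pixels), "k1" (the pictures are not rectified: a ray, as slopes to the right and down, at radius r is drawn at 1 + k1 r^2 times it, then the intrinsics apply), "R" (3x3) and "t" (3): a world point X has camera coordinates R X + t; the wrist camera has in their place "T_tool_cam" (4x4, takes a point from camera to tool coordinates, whose origin is the TCP and whose axes are the tool frame's). Camera axes: x right, y down, z forward; pixel columns grow to the right and rows downward; lengths in mm; the calibration is good to about 2 mm. A picture is of the moment at which its call begins: read the wrist's pose just before it. camera_info takes no time and is no camera call.
- ctrl.close_job(): hands the job in, once; it reports no verdict.
The state is a dict: "t": time; "qpos": joint angles; "qvel": joint speeds; "joint_torque": joint torques, N m; "ee_pos": TCP position; "orientation": TCP orientation; "ft_force": force on the tool from outside, world axes, zero at the start; "moment": the same for the moment, N m; "width": finger opening in mm.
Only numpy, scipy, OpenCV 4.12 (cv2) and the standard library are available. Lean on these libraries where they do the work, as an engineer would, in place of code of your own. Each camera call takes 0.05 s, during which the arm holds its last target.

TASK

Warm up the dark rye roll for a guest: roll back the clear hood of the bread display, take the dark roll out of its lane and lay it, right way up, near the middle of the warming tray's steel plate; put it down, do not drop it. Leave the hood rolled fully shut again, and the tray's heat dial turned exactly three clicks clockwise from off, where it stands now. The other two rolls and everything else on the counter stay where they are.

Things in the scene. Friction and masses are not known exactly. Their poses are not given: they have to be found in the camera images.
- bin: Bread display, fixed: wooden tray 264 mm deep (x), 418 mm wide (y), walls 56 mm high, 8 mm thick, under a clear hood. Origin: middle of its underside. x front (robot side) to back, y left, z up. Three lanes along x, centred at y = -135, 0, +135 mm, 129 mm wide, parted by 6 mm boards 33 mm above the lane floor. The floor slopes 0.2 rad down to the front; it lies 25 mm above the counter at x = -60 mm.
- hood_pivot (a point): Middle of the hood's hinge line, which runs along y, 60 mm above the origin of the bread display; axes as the display's. Behind it (x > 0) a fixed clear back hood of 134 mm radius covers the rear of the lanes; the front half (x < 0) is covered by the moving hood only.
- hood (a joint): Angle of the clear front hood about its hinge line, rad: 0 shut, grows as it is pushed up and back, 1.5 fully back; from 1.3 the front half is open from above, over the tray's full width. Quarter cylinder, 140 mm outer radius, with end cheeks, 432 mm wide, 0.45 kg. Its stiff pivots hold it wherever it is left; 3 to 9 N at the bar move it.
- hood_bar (a point): Middle of the hood's handle: a steel bar 132 mm long along y, 12 mm thick, on two posts 60 mm either side of its middle. Its axis runs 175 mm from the hinge line, 35 mm outside the hood's surface. It turns with the hood: seen from the hinge line it stands 0.785 rad + joint hood above the front horizontal.
- rye_roll_centre (a point): Dark brown rye roll, a crusty loaf 112 mm long (its x), 52 mm wide (its y), 44 mm high (its z), about 80 g; flat underside, rounded top with pale cuts, sides near upright at mid-height. This point is its centre, 22 mm above its underside. It lies in one of the three lanes, long side roughly front to back, tilted with the lane floor.
- golden_roll_centre (a point): Golden brown seeded roll of the same size, in another lane; stays. Its centre.
- pale_roll_centre (a point): Pale wheat roll of the same size, in another lane; stays. Its centre.
- rye_roll: The dark rye roll again; origin in the middle of its underside.
- plate (a point): Electric warming tray, fixed: dark housing 300 mm (x) by 220 mm (y), top deck 50 mm above the counter. This point is the middle of the top face of its steel plate, 206 mm (x) by 192 mm (y), 56 mm above the counter. Frame: x away from the dial end (which faces the robot), y to the left, z up.
- dial (a joint): Heat dial of the warming tray, rad, upright axis, grows clockwise seen from above. Off = 0, where it starts. Click stops every 0.4189 rad (24 degrees), five stops past off; within half a step a detent (about 0.03 N m) draws it to the nearest stop. Three clicks = 1.257 rad.
- dial_grip (a point): On the dial's axis at gripping height, 24 mm above the deck, 145 mm in front of the plate's middle. Dial: black disc 42 mm across, 9 mm high, with a grip bar 42 mm long along this frame's x, 12 mm thick along y, its top 34 mm above the deck. A white line on the bar points to its +x: at off, to the far side (towards the plate).
- pepper_mill: Dark wooden mill to the right of the warming tray, 54 mm across, 150 mm high; bystander.
- salt_mill: Light wooden mill at the back of the counter, 54 mm across, 150 mm high; bystander.
- jam_jar: Amber jar with a red cap to the left of the display, 68 mm across, 85 mm high; bystander.

How it is judged:
By the outcome, as a careful person would: the job done as asked, in the order asked, and still so for the second after the job is handed in, with the robot touching nothing.
It also fails if it takes over 72 s, if anything falls off the work surface, if the arm or the gripper's body presses on something with over 40 N, if the wrist force passes 120 N, or if a joint passes its speed limit or range.

## Working session

There is one attempt and no reset: what is moved stays moved. The work goes in short steps, Python scripts to look and compute and a tool call to move; the robot and the scene stay as the last step left them, time stands still between calls to the robot, and variables do not carry over. Pictures are saved under pics/ and viewed, and the job is handed in when it is done.

Besides the shell and the picture viewer there is one more tool, called after "Call:" in YAML: its name, and indented under it one key for each argument. carry_out: Moves the arm, as the interface text tells. Its arguments: {"type":"object","properties":{"delta_pos":{"type":"array","items":{"type":"array","items":{"type":"number"}}},"rotation":{"type":"array","items":{"type":"array","items":{"type":"number"}}},"hand":{"type":"number"}},"required":["delta_pos","rotation"]}

```bash
mkdir -p pics
python3 - <<'E'
from workcell import ctrl
import cv2,numpy as np
print(ctrl.get_obs())
for n in ["side","top","wrist"]:
    print(n,ctrl.camera_info(n))
    cv2.imwrite(f"pics/{n}0.png",ctrl.get_image(n)[:,:,::-1])
E
```

```text
{'t': 0.0, 'qpos': array([ 1.23003340e+00,  4.23792868e-01,  1.63070241e+00, -1.70040693e-05,
        1.08858246e+00, -1.90380498e-02]), 'qvel': array([ 5.47166035e-04, -5.84310522e-04, -4.08570855e-05, -3.62402306e-04,
       -1.85699315e-03, -7.52448211e-04]), 'joint_torque': array([ 1.34735667e-03, -5.44616318e+01, -2.73683506e+01,  6.44879811e-02,
        2.24998151e-02, -7.10032873e-05]), 'ee_pos': array([197.44339485, 592.40581604, 221.92676797]), 'orientation': array([-1.34527421, -0.96813599,  0.97014562]), 'ft_force': array([-0.19188629, -0.23189465, -0.21206396]), 'moment': array([-0.01523464,  0.01033409, -0.0212052 ]), 'width': 87.64876517820525}
side {'fov_y': 50.80497636353215, 'cx': 282.02250652745056, 'cy': 205.68264429858306, 'k1': -0.1220870260917448, 'R': array([[-0.73362875, -0.67953622,  0.00440304],
       [-0.64576709,  0.69512472, -0.31588999],
       [ 0.21159803, -0.23458932, -0.94878561]]), 't': array([ 439.24622736,  461.91502988, 1213.18996623])}
top {'fov_y': 43.571498510998445, 'cx': 275.7335724465853, 'cy': 202.56536677850656, 'k1': -0.0229352593919995, 'R': array([[ 1.49115123e-02, -9.99888701e-01, -4.82320802e-04],
       [-9.90185212e-01, -1.46997591e-02, -1.38986196e-01],
       [ 1.38963637e-01,  2.55008130e-03, -9.90294201e-01]]), 't': array([ -45.52654249,  646.97647662, 1644.77753142])}
wrist {'fov_y': 71.62882250290183, 'cx': 280.5879488403612, 'cy': 206.89161594136777, 'k1': -0.03518579882702631, 'T_tool_cam': array([[ 9.99999654e-01, -8.17318883e-06, -8.31767083e-04,
         2.90859419e-01],
       [ 7.92914379e-04, -2.92824074e-01,  9.56166007e-01,
        -1.63455680e+02],
       [-2.51376351e-04, -9.56166336e-01, -2.92823966e-01,
         8.02378645e+01],
       [ 0.00000000e+00,  0.00000000e+00,  0.00000000e+00,
         1.00000000e+00]])}
```

View pics/side0.png

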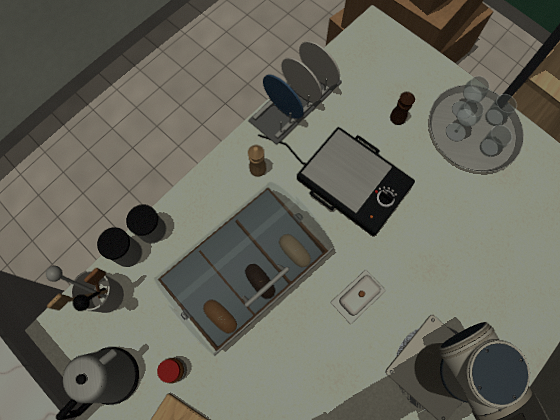

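View pics/top0.png

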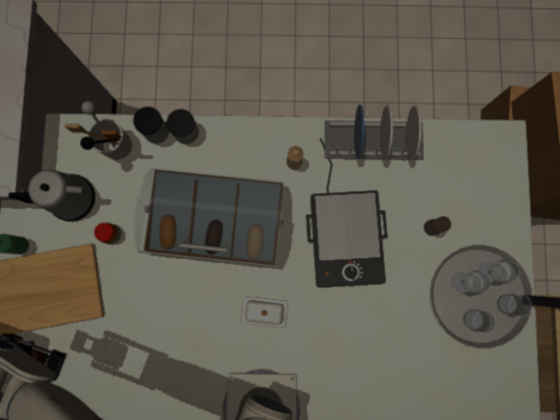

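View pics/wrist0.png

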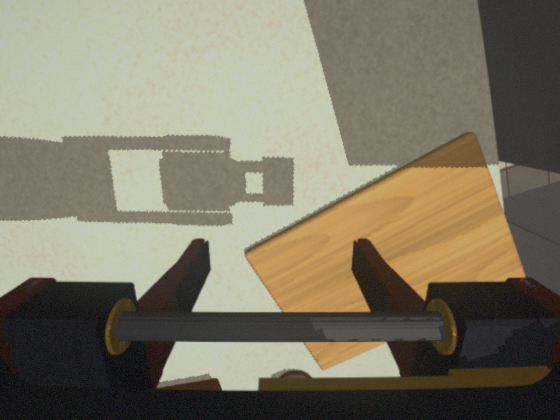

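The dark roll is in the middle lane. The side view has the bar at about (266,287) and the dial at about (386,197). The top view has the bar at about (204,247) and the dial at about (351,272). I'll zoom in on both.

```bash
cat > h.py <<'E'
import numpy as np, cv2
from scipy.spatial.transform import Rotation as Rn
from workcell import ctrl
def K(ci):
    f=210/np.tan(np.radians(ci['fov_y'])/2); return np.array([[f,0,ci['cx']],[0,f,ci['cy']],[0,0,1]]),np.array([ci['k1'],0,0,0,0])
def Rt(n,obs=None):
    ci=ctrl.camera_info(n)
    if n!='wrist': return ci['R'],ci['t']
    T=ci['T_tool_cam'];Rw=Rn.from_rotvec(obs['orientation']).as_matrix()
    Rc=Rw@T[:3,:3];c=Rw@T[:3,3]+obs['ee_pos'];return Rc.T,-Rc.T@c
def ray(n,uv,obs=None):
    k,d=K(ctrl.camera_info(n));R,t=Rt(n,obs)
    p=cv2.undistortPoints(np.array([[uv]],float),k,d)[0,0]
    v=R.T@np.array([p[0],p[1],1]);return -R.T@t,v/np.linalg.norm(v)
def onz(n,uv,z,obs=None):
    o,v=ray(n,uv,obs);return o+v*(z-o[2])/v[2]
def tri(rs):
    A=sum(np.eye(3)-np.outer(v,v) for o,v in rs);b=sum((np.eye(3)-np.outer(v,v))@o for o,v in rs)
    p=np.linalg.solve(A,b);return p,[np.linalg.norm((np.eye(3)-np.outer(v,v))@(p-o)) for o,v in rs]
def proj(n,X,obs=None):
    k,d=K(ctrl.camera_info(n));R,t=Rt(n,obs)
    return cv2.projectPoints(np.array(X,float).reshape(-1,1,3),cv2.Rodrigues(R)[0],np.array(t,float),k,d)[0][:,0]
def pose():
    o=ctrl.get_obs();return o,Rn.from_rotvec(o['orientation']).as_matrix()
E
python3 - <<'E'
import cv2
s=cv2.imread('pics/side0.png');t=cv2.imread('pics/top0.png')
cv2.imwrite('pics/s_a.png',cv2.resize(s[180:360,150:345],None,fx=4,fy=3.3*4/3.3,interpolation=cv2.INTER_CUBIC)[:600*2][::1][:720])
c=lambda im,y0,y1,x0,x1,f,n:cv2.imwrite(n,cv2.resize(im[y0:y1,x0:x1],None,fx=f,fy=f,interpolation=cv2.INTER_CUBIC))
c(s,180,360,150,345,3.3,'pics/s_a.png')
c(s,120,245,280,420,4.5,'pics/s_b.png')
c(t,160,275,135,300,4.8,'pics/t_a.png')
c(t,180,300,295,395,5,'pics/t_b.png')
E
```

```text
(no output)
```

View pics/s_a.png

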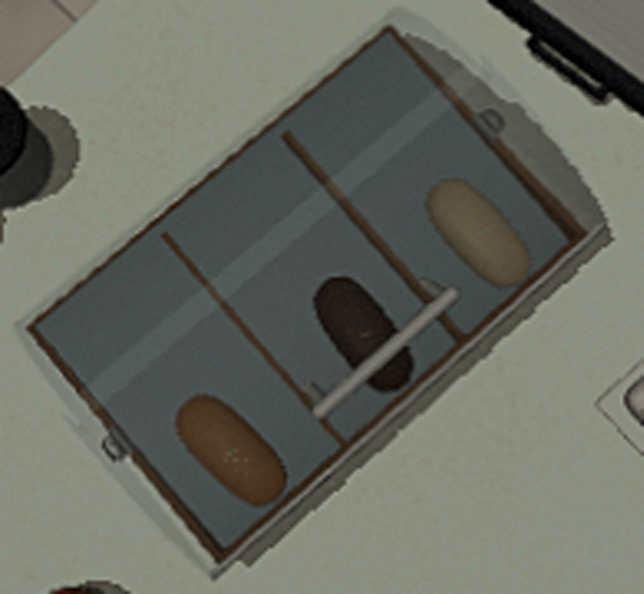

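View pics/s_b.png

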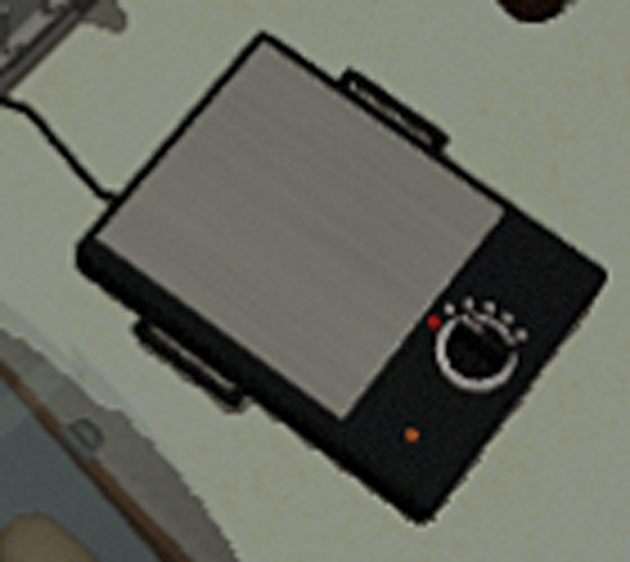

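View pics/t_a.png

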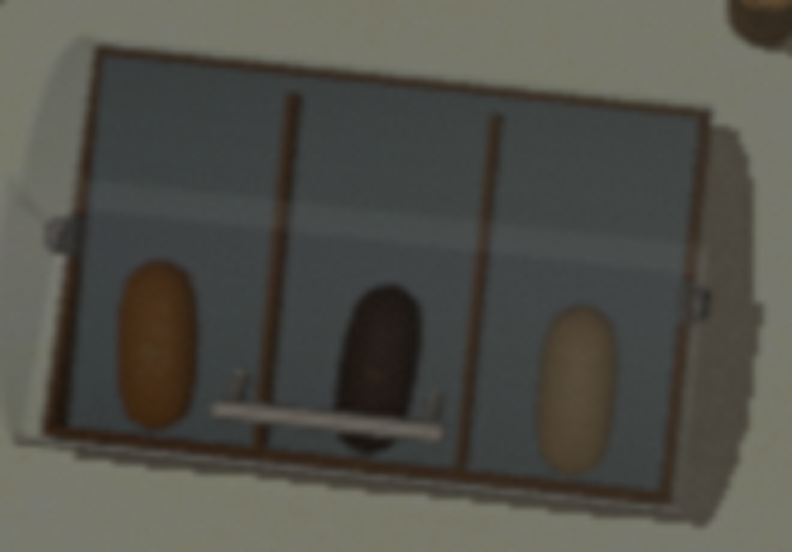

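View pics/t_b.png

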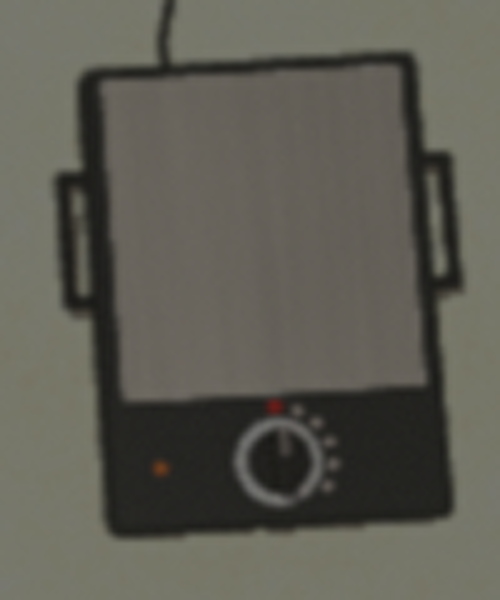

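Run:
```python
from h import *
np.set_printoptions(precision=1,suppress=True)
S=lambda L:[(x/3.3+150,y/3.3+180) for x,y in L]
T=lambda L:[(x/4.8+135,y/4.8+160) for x,y in L]
# order BL BR FR FL
s=S([(32,326),(390,28),(587,235),(220,560)]);t=T([(97,47),(710,112),(668,498),(47,432)])
P=[]
for a,b in zip(s,t):
    p,e=tri([ray('side',a),ray('top',b)]);print('tray',p,e,onz('side',a,56),onz('top',b,56));P.append((onz('side',a,56)+onz('top',b,56))/2)
P=np.array(P);print(P.mean(0),[np.linalg.norm(P[i]-P[i-1]) for i in range(4)])
ex=(P[0]+P[1]-P[2]-P[3]);print('yaw',np.arctan2(ex[1],ex[0])); ey=P[0]+P[3]-P[1]-P[2];print(np.arctan2(-ey[0],ey[1]))
for a,b in zip(S([(318,412),(456,293)]),T([(212,409),(440,433)])): print('bar',*tri([ray('side',a),ray('top',b)]))
s=[(x/4.5+280,y/4.5+120) for x,y in [(97,238),(265,45),(505,212),(342,418)]]
t=[(x/5+295,y/5+180) for x,y in [(100,82),(407,65),(428,385),(122,402)]]
P=[]
for a,b in zip(s,t):
    print('plate',tri([ray('side',a),ray('top',b)])[0],onz('side',a,56),onz('top',b,56));P.append((onz('side',a,56)+onz('top',b,56))/2)
P=np.array(P);print(P.mean(0),[np.linalg.norm(P[i]-P[i-1]) for i in range(4)])
ex=(P[0]+P[1]-P[2]-P[3]);print('yaw',np.arctan2(ex[1],ex[0])); ey=P[0]+P[3]-P[1]-P[2];print(np.arctan2(-ey[0],ey[1]))
a=(477/4.5+280,350/4.5+120);b=(280/5+295,462/5+180)
print('dialring',*tri([ray('side',a),ray('top',b)]),onz('side',a,54),onz('top',b,54))
# dark roll
for n,(x0,x1,y0,y1) in dict(side=(240,280,255,305),top=(200,226,212,258)).items():
    im=cv2.imread(f'pics/{n}0.png');m=np.zeros(im.shape[:2],np.uint8)
    m[y0:y1,x0:x1]=(im[y0:y1,x0:x1].max(2)<62)*255
    m=cv2.morphologyEx(m,cv2.MORPH_CLOSE,np.ones((5,5)))
    c=max(cv2.findContours(m,0,2)[0],key=cv2.contourArea);print(n,cv2.contourArea(c),cv2.boundingRect(c),cv2.minAreaRect(c))
    uv=cv2.minAreaRect(c)[0];print(onz(n,uv,46))
```

```text
tray [743.7 351.4  66.5] [np.float64(1.4885958502370855), np.float64(1.4885958502370091)] [745.6 351.3  56. ] [747.1 354.7  56. ]
tray [710.2 -58.3  46.7] [np.float64(0.2629879877987237), np.float64(0.26298798779874544)] [707.4 -56.   56. ] [708.8 -58.1  56. ]
tray [451.3 -34.   51.3] [np.float64(0.46722383346002255), np.float64(0.4672238334599612)] [450.6 -32.9  56. ] [451.7 -33.9  56. ]
tray [489.7 376.3  55.2] [np.float64(1.2524257845794957), np.float64(1.252425784579689)] [490.8 376.7  56. ] [488.5 375.7  56. ]
[598.8 159.7  56. ] [np.float64(257.73602666069604), np.float64(411.8199595354649), np.float64(258.0306399684053), np.float64(411.41378153775673)]
yaw -0.09082355694765794
-0.09350716051260034
bar [496.6 238.2 213.8] [np.float64(0.029469244646529513), np.float64(0.02946924464651971)]
bar [484.4 102.9 200.6] [np.float64(0.6227529331941066), np.float64(0.6227529331941908)]
plate [ 667.7 -161.2   56.8] [ 668.  -161.5   56. ] [ 667.9 -161.3   56. ]
plate [ 685.8 -362.8   32. ] [ 679.7 -350.9   56. ] [ 681.8 -358.2   56. ]
plate [ 477.9 -370.9   47.2] [ 477.  -366.5   56. ] [ 477.7 -369.1   56. ]
plate [ 464.6 -175.9   57.7] [ 465.1 -176.4   56. ] [ 464.3 -176.1   56. ]
[ 572.7 -265.    56. ] [np.float64(203.79524694179867), np.float64(193.5300504446833), np.float64(203.87092896798484), np.float64(191.92512531535445)]
yaw 0.06905532005978299
0.0662003167951547
dialring [ 428.7 -275.8   53.4] [np.float64(0.44511590878795626), np.float64(0.4451159087878267)] [ 429.1 -275.5   54. ] [ 428.2 -275.8   54. ]
side 646.0 (245, 264, 35, 41) ((260.5922546386719, 282.12774658203125), (42.96600341796875, 18.465473175048828), 54.162349700927734)
[532.1 161.4  46. ]
top 645.0 (200, 219, 26, 39) ((212.5, 238.0), (38.0, 25.0), 90.0)
[530.5 163.9  46. ]
```

Run:
```python
from h import *
np.set_printoptions(precision=1,suppress=True)
for n in ['side','top']: print(n,ray(n,(270,210))[0])
S=lambda L:[(x/3.3+150,y/3.3+180) for x,y in L]
T=lambda L:[(x/4.8+135,y/4.8+160) for x,y in L]
for a,b in zip(S([(318,412),(456,293)]),T([(212,409),(440,433)])): print(a,b,[ (onz('side',a,z),onz('top',b,z)) for z in(184,200)])
Rz=Rn.from_euler('z',-0.092).as_matrix();o=np.array([598.8,159.7,0])
for th in (0,.05,.1,.15):
    A=.785+th
    X=[o+Rz@[-175*np.cos(A),y,60+175*np.sin(A)] for y in(66,-66)];print(th,X,proj('side',X).ravel(),proj('top',X).ravel())
```

```text
side [ 363.8  262.  1295. ]
top [ 412.7  -40.2 1718.7]
(246.36363636363637, 304.8484848484849) (179.16666666666669, 245.20833333333334) [(array([500.3, 237.6, 184. ]), array([498.2, 243.7, 184. ])), (array([498.3, 237.9, 200. ]), array([497.3, 240.8, 200. ]))]
(288.1818181818182, 268.7878787878788) (226.66666666666669, 250.20833333333334) [(array([485.6, 100.3, 184. ]), array([485.8, 104.6, 184. ])), (array([483.9, 102.7, 200. ]), array([485.1, 103.1, 200. ]))]
0 [array([481.6, 236.8, 183.7]), array([469.5, 105.4, 183.7])] [252.  309.8 291.5 274.6] [181.3 251.  226.3 255.8]
0.05 [array([487.9, 236.2, 189.7]), array([475.8, 104.8, 189.7])] [250.2 307.7 289.9 272.3] [181.3 248.7 226.3 253.6]
0.1 [array([494.5, 235.6, 195.4]), array([482.4, 104.2, 195.4])] [248.3 305.4 288.2 270. ] [181.2 246.3 226.4 251.2]
0.15 [array([501.4, 235. , 200.8]), array([489.3, 103.5, 200.8])] [246.3 303.1 286.4 267.5] [181.2 243.8 226.5 248.7]
```

Run:
```python
from h import *
np.set_printoptions(precision=3,suppress=True)
o,R=pose();print(R);print('x yaw',np.arctan2(R[1,0],R[0,0]))
```

```text
[[ 0.316 -0.    -0.949]
 [ 0.949 -0.001  0.316]
 [-0.001 -1.    -0.   ]]
x yaw 1.2490714375718002
```

```bash
cat >> h.py <<'E'
import json,os
def getcmd():
    if not os.path.exists('cmd.json'):
        o,R=pose();return np.array([197.64,592.911,222.675]),R
    d=json.load(open('cmd.json'));return np.array(d['p']),np.array(d['R'])
def setcmd(dp,w):   # record the last row sent
    p,R=getcmd();p2=p+R@(np.array(dp)*10);R2=R@Rn.from_rotvec(w).as_matrix()
    json.dump(dict(p=p2.tolist(),R=R2.tolist()),open('cmd.json','w'))
    o,Rm=pose();print('cmd',p2.round(1),'meas',o['ee_pos'].round(1),'rot err',np.degrees(np.linalg.norm(Rn.from_matrix(R2.T@Rm).as_rotvec())).round(2),'F',o['ft_force'].round(1),'w',round(o['width'],1),'t',round(o['t'],2))
def tool(yawx,tilt=0):
    # tool x at yawx, y down; tilt: turn about tool x
    x=np.array([np.cos(yawx),np.sin(yawx),0]);y=np.array([0,0,-1.]);R=np.c_[x,y,np.cross(x,y)]
    return R@Rn.from_euler('x',tilt).as_matrix()
def delta(tcp,R2):
    p,R=getcmd();d=R.T@(np.array(tcp)-p)/10;w=Rn.from_matrix(R.T@R2).as_rotvec()
    print('delta',d.round(2).tolist(),'rot',w.round(3).tolist(),'rows>=',max(np.linalg.norm(d)*10/41.7,np.degrees(np.linalg.norm(w))/7.16).__round__(1));return d,w
E
python3 - <<'E'
from h import *
delta([480,172,330],tool(-0.092))
E
```

```text
delta [-31.02, -10.7, -40.1] rot [0.001, 1.341, -0.001] rows>= 12.4
```

Call:
carry_out:
  delta_pos:
    - [-15.5,-5.3,-20]
    - [-15.5,-5.3,-20]
    - [-15.5,-5.3,-20]
    - [-15.5,-5.3,-20]
    - [-15.5,-5.3,-20]
    - [-15.5,-5.3,-20]
    - [-15.5,-5.3,-20]
    - [-15.5,-5.3,-20]
  rotation:
    - [0,0.67,0]
    - [0,0.67,0]
    - [0,0.67,0]
    - [0,0.67,0]
    - [0,0.67,0]
    - [0,0.67,0]
    - [0,0.67,0]
    - [0,0.67,0]
  hand: 150

```text
t: 0.82
ee_pos: [339.7, 381.0, 276.4]
orientation: [-1.523, -0.452, 0.45]
ft_force: [0.1, 0.2, 0.4]
width: 38.1
```

Run:
```python
from h import *
setcmd([-15.5,-5.3,-20],[0,.67,0])
delta([480,172,330],tool(-0.092))
```

```text
cmd [176.5 340.7 275.5] meas [339.7 381.  276.4] rot err 38.39 F [0.1 0.2 0.4] w 38.1 t 0.82
delta [31.81, -5.44, -13.93] rot [-0.001, -0.002, 0.001] rows>= 8.4
```

Run:
```python
from h import *
R0=Rn.from_rotvec([-1.34527421, -0.96813599,  0.97014562]).as_matrix()
json.dump(dict(p=[197.64,592.911,222.675],R=R0.tolist()),open('cmd.json','w'))
setcmd([-15.5,-5.3,-20],[0,.67,0])
delta([480,172,330],tool(-0.092))
```

```text
cmd [338.4 382.7 275.9] meas [339.7 381.  276.4] rot err 0.24 F [0.1 0.2 0.4] w 38.1 t 0.82
delta [0.32, -5.39, -25.39] rot [0.001, 0.671, -0.001] rows>= 6.2
```

Call:
carry_out:
  delta_pos:
    - [0.3,-5.4,-25.4]
    - [0.3,-5.4,-25.4]
    - [0.3,-5.4,-25.4]
    - [0.3,-5.4,-25.4]
    - [0.3,-5.4,-25.4]
    - [0.3,-5.4,-25.4]
    - [0.3,-5.4,-25.4]
    - [0.3,-5.4,-25.4]
    - [0.3,-5.4,-25.4]
  rotation:
    - [0,0.67,0]
    - [0,0.67,0]
    - [0,0.67,0]
    - [0,0.67,0]
    - [0,0.67,0]
    - [0,0.67,0]
    - [0,0.67,0]
    - [0,0.67,0]
    - [0,0.67,0]

```text
t: 1.57
ee_pos: [479.4, 172.7, 328.9]
orientation: [-1.569, 0.072, -0.07]
ft_force: [-0.2, 0.0, -0.4]
width: 36.1
```

Run:
```python
from h import *
setcmd([.3,-5.4,-25.4],[0,.67,0])
o,R=pose();json.dump({k:np.array(v).tolist() for k,v in o.items()},open('w1.json','w'))
cv2.imwrite("pics/w1.png",ctrl.get_image('wrist')[:,:,::-1])
```

```text
cmd [479.9 171.8 330.1] meas [479.4 172.7 328.9] rot err 0.12 F [-0.2  0.  -0.4] w 36.1 t 1.57
```

View pics/w1.png

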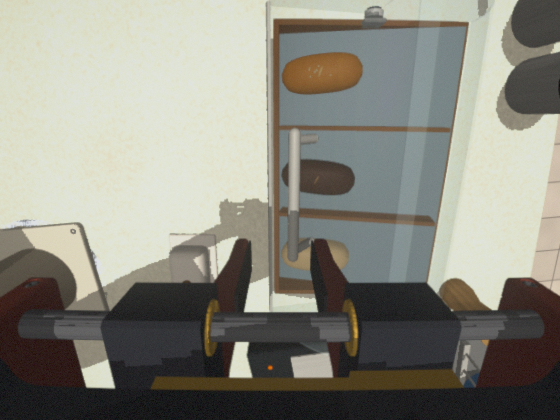

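In this wrist view the bar runs from (296,129) to (293,260). I'll triangulate it with the other two views.

Run:
```python
from h import *
np.set_printoptions(precision=1,suppress=True)
o=json.load(open('w1.json'));o={k:np.array(v) for k,v in o.items()}
S=lambda p:(p[0]/3.3+150,p[1]/3.3+180)
T=lambda p:(p[0]/4.8+135,p[1]/4.8+160)
for a,b,w in zip([(318,412),(456,293)],[(212,409),(440,433)],[(296,129),(293.5,260)]):
    rs=[ray('side',S(a)),ray('top',T(b)),ray('wrist',w,o)]
    print(*tri(rs));print(*tri([rs[0],rs[2]]),*tri([rs[1],rs[2]]))
# tray corners in wrist, hinge lug
for uv in [(275,21),(468,24),(278,294),(427,294)]: print('tray',uv,onz('wrist',uv,56,o))
Rz=Rn.from_euler('z',-0.092).as_matrix();c=np.array([598.8,159.7,0])
for th in (0,.1,.15):
    X=[c+Rz@[-175*np.cos(.785+th),y,60+175*np.sin(.785+th)] for y in(66,-66)];print(th,proj('wrist',X,o).ravel())
for x,y in [(-132,209),(132,209),(-132,-209),(132,-209)]: print(c+Rz@[x,y,56],proj('wrist',[c+Rz@[x,y,56]],o))
```

```text
[498.7 240.  202.2] [np.float64(2.073835297077543), np.float64(1.526665035673055), np.float64(2.605398633676668)]
[503.2 238.4 157.9] [np.float64(1.413049877983121), np.float64(1.4130498779831142)] [499.3 241.4 196.6] [np.float64(1.7538375243301474), np.float64(1.7538375243301654)]
[485.4 102.7 202.5] [np.float64(1.7601085337113416), np.float64(0.45204161591315817), np.float64(2.2011888014184)]
[485.6 102.3 201.4] [np.float64(1.970143829623321), np.float64(1.9701438296233449)] [486.2 102.7 203.3] [np.float64(1.3048712222656913), np.float64(1.3048712222658208)]
tray (275, 21) [490.6 377.7  56. ]
tray (468, 24) [749.7 354.   56. ]
tray (278, 294) [455.9 -36.9  56. ]
tray (427, 294) [715.3 -61.9  56. ]
0 [277.  134.8 277.2 251.3]
0.1 [289.8 135.4 288.6 255.8]
0.15 [297.1 135.8 294.9 258. ]
[486.6 379.9  56. ] [[271.8  19.5]]
[749.4 355.7  56. ] [[467.9  22.7]]
[448.2 -36.3  56. ] [[273.5 294. ]]
[711.  -60.5  56. ] [[424.6 293.5]]
```

Run:
```python
from h import *
np.set_printoptions(precision=1,suppress=True)
o=json.load(open('w1.json'));o={k:np.array(v) for k,v in o.items()}
c=np.array([600.5,159.7,0]);Rz=Rn.from_euler('z',-0.092).as_matrix()
for th in (0,.07,.13):
    X=[c+Rz@[-140*np.cos(th),y,60+140*np.sin(th)] for y in(216,-216)];print(th,*[(n,proj(n,X,o).ravel()) for n in('wrist','side','top')])
for n,a in (('s',(195,320,190,345)),):
    im=cv2.imread('pics/w1.png');cv2.imwrite('pics/w1c.png',cv2.resize(im[0:310,250:330],None,fx=4,fy=1.9*1,interpolation=cv2.INTER_CUBIC))
s=cv2.imread('pics/side0.png');cv2.imwrite('pics/s_c.png',cv2.resize(s[235:360,200:345],None,fx=5,fy=4.8,interpolation=cv2.INTER_CUBIC))
```

```text
0 ('wrist', array([266.9,  12.4, 269.8, 298.8])) ('side', array([216.2, 355.3, 332.7, 250.7])) ('top', array([140.6, 252.3, 276.9, 267.1]))
0.07 ('wrist', array([266.8,   9.7, 269.8, 302.2])) ('side', array([215.6, 355.2, 333. , 249.8])) ('top', array([139.8, 252. , 276.9, 266.9]))
0.13 ('wrist', array([267.2,   7.4, 270.2, 305.2])) ('side', array([215. , 355. , 333.1, 248.9])) ('top', array([139.1, 251.6, 276.9, 266.6]))
```

View pics/w1c.png

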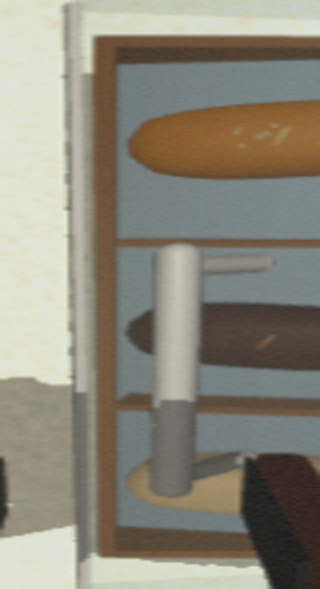

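View pics/s_c.png

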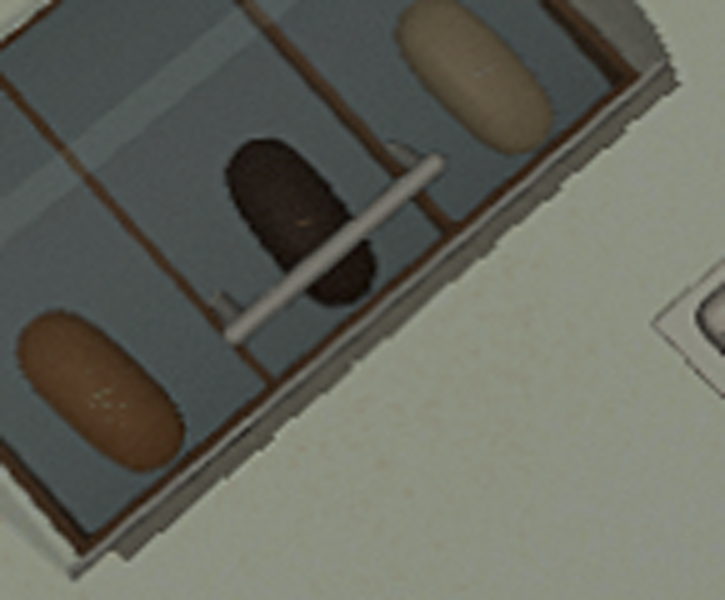

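The bar triangulates to about (492,171,201), which puts the hood about 0.13 rad ajar rather than shut. I'll confirm that against the end stop when I close it. Next I grip the bar.

Run:
```python
from h import *
delta([493,171,215],tool(-0.092)); delta([493,171,186],tool(-0.092))
```

```text
delta [1.31, 11.51, 0.05] rot [0.001, 0.001, -0.0] rows>= 2.8
delta [1.31, 14.41, 0.06] rot [0.001, 0.001, -0.0] rows>= 3.5
```

Call:
carry_out:
  delta_pos:
    - [1.3,0,0]
    - [1.3,0,0]
    - [1.3,4,0]
    - [1.3,8,0]
    - [1.3,11,0]
    - [1.3,12.5,0]
    - [1.3,13.5,0]
    - [1.3,14.4,0]
    - [1.3,14.4,0]
  rotation:
    - [0,0,0]
    - [0,0,0]
    - [0,0,0]
    - [0,0,0]
    - [0,0,0]
    - [0,0,0]
    - [0,0,0]
    - [0,0,0]
    - [0,0,0]
  hand: 174

```text
t: 2.37
ee_pos: [492.3, 170.9, 184.5]
orientation: [-1.57, 0.072, -0.069]
ft_force: [-0.0, 0.1, -0.3]
width: 27.9
```

Run:
```python
from h import *
setcmd([1.3,14.4,0],[0,0,0])
cv2.imwrite("pics/w2.png",ctrl.get_image('wrist')[:,:,::-1])
cv2.imwrite("pics/s2.png",cv2.resize(ctrl.get_image('side')[180:330,200:400,::-1],None,fx=4,fy=4))
```

```text
cmd [492.8 170.4 186.1] meas [492.3 170.9 184.5] rot err 0.1 F [-0.   0.1 -0.3] w 27.9 t 2.37
```

View pics/w2.png

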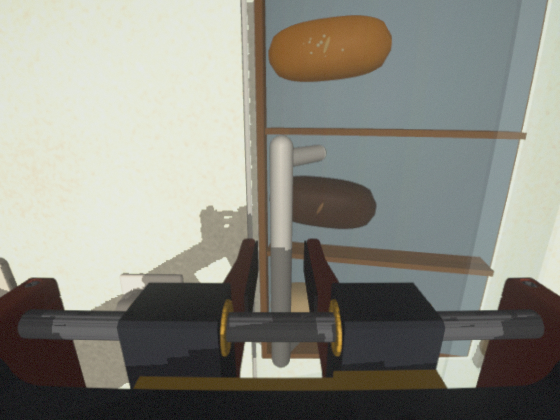

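The bar runs down between the fingers at about column 282, centred between them (255 and 308). Closing.

Call:
carry_out:
  delta_pos:
    - [0,0,0]
    - [0,0,0]
    - [0,0,0]
    - [0,0,0]
  rotation:
    - [0,0,0]
    - [0,0,0]
    - [0,0,0]
    - [0,0,0]
  hand: 255

```text
t: 2.8
ee_pos: [492.3, 170.7, 186.5]
orientation: [-1.569, 0.072, -0.071]
ft_force: [-4.3, 0.9, 6.3]
width: 10.7
```

Run:
```python
from h import *
setcmd([0,0,0],[0,0,0])
# arc in tool frame: x_tool ~ display x, y_tool down
r=175
for th0 in (.11,.13,.15):
    a0=.785+th0
    print(th0,[( round((-r*np.cos(.785+t)+r*np.cos(a0))/10,2), round(-(r*np.sin(.785+t)-r*np.sin(a0))/10,2)) for t in np.linspace(th0,1.5,12)[1:]])
```

```text
cmd [492.8 170.4 186.1] meas [492.3 170.7 186.5] rot err 0.12 F [-4.3  0.9  6.3] w 10.7 t 2.8
0.11 [(np.float64(1.81), np.float64(-1.27)), (np.float64(3.76), np.float64(-2.3)), (np.float64(5.83), np.float64(-3.08)), (np.float64(7.98), np.float64(-3.59)), (np.float64(10.18), np.float64(-3.83)), (np.float64(12.39), np.float64(-3.79)), (np.float64(14.57), np.float64(-3.47)), (np.float64(16.7), np.float64(-2.87)), (np.float64(18.74), np.float64(-2.02)), (np.float64(20.65), np.float64(-0.91)), (np.float64(22.41), np.float64(0.43))]
0.13 [(np.float64(1.81), np.float64(-1.22)), (np.float64(3.75), np.float64(-2.2)), (np.float64(5.8), np.float64(-2.94)), (np.float64(7.92), np.float64(-3.41)), (np.float64(10.09), np.float64(-3.62)), (np.float64(12.27), np.float64(-3.56)), (np.float64(14.42), np.float64(-3.22)), (np.float64(16.52), np.float64(-2.63)), (np.float64(18.52), np.float64(-1.77)), (np.float64(20.4), np.float64(-0.67)), (np.float64(22.13), np.float64(0.65))]
0.15 [(np.float64(1.8), np.float64(-1.17)), (np.float64(3.73), np.float64(-2.1)), (np.float64(5.76), np.float64(-2.8)), (np.float64(7.87), np.float64(-3.24)), (np.float64(10.0), np.float64(-3.42)), (np.float64(12.15), np.float64(-3.33)), (np.float64(14.27), np.float64(-2.99)), (np.float64(16.33), np.float64(-2.38)), (np.float64(18.3), np.float64(-1.53)), (np.float64(20.15), np.float64(-0.45)), (np.float64(21.85), np.float64(0.86))]
```

Call:
carry_out:
  delta_pos:
    - [0.9,-0.6,0]
    - [1.8,-1.2,0]
    - [2.8,-1.7,0]
    - [3.75,-2.2,0]
    - [4.75,-2.6,0]
    - [5.8,-2.95,0]
    - [6.85,-3.2,0]
    - [7.9,-3.4,0]
    - [9.0,-3.55,0]
    - [10.1,-3.6,0]
    - [10.1,-3.6,0]
  rotation:
    - [0,0,0]
    - [0,0,0]
    - [0,0,0]
    - [0,0,0]
    - [0,0,0]
    - [0,0,0]
    - [0,0,0]
    - [0,0,0]
    - [0,0,0]
    - [0,0,0]
    - [0,0,0]

```text
t: 3.72
ee_pos: [594.9, 160.7, 222.6]
orientation: [-1.57, 0.07, -0.073]
ft_force: [1.3, -3.4, 3.5]
width: 10.9
```

Run:
```python
from h import *
setcmd([10.1,-3.6,0],[0,0,0])
cv2.imwrite("pics/w3.png",ctrl.get_image('wrist')[:,:,::-1])
```

```text
cmd [593.4 161.3 222.1] meas [594.9 160.7 222.6] rot err 0.14 F [ 1.3 -3.4  3.5] w 10.9 t 3.72
```

View pics/w3.png

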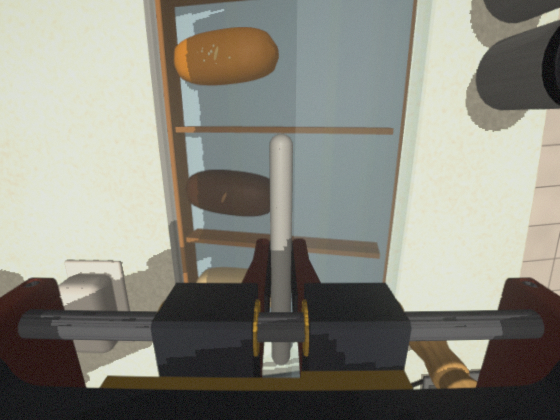

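The hood follows the grip, with forces under 5 N. Continuing to fully back.

Call:
carry_out:
  delta_pos:
    - [1.1,0,0]
    - [2.2,0.05,0]
    - [3.3,0.2,0]
    - [4.3,0.4,0]
    - [5.4,0.7,0]
    - [6.4,1.0,0]
    - [7.4,1.4,0]
    - [8.4,1.85,0]
    - [9.4,2.4,0]
    - [10.3,2.95,0]
    - [11.2,3.6,0]
    - [11.9,4.2,0]
  rotation:
    - [0,0,0]
    - [0,0,0]
    - [0,0,0]
    - [0,0,0]
    - [0,0,0]
    - [0,0,0]
    - [0,0,0]
    - [0,0,0]
    - [0,0,0]
    - [0,0,0]
    - [0,0,0]
    - [0,0,0]

```text
t: 4.77
ee_pos: [712.8, 150.1, 178.8]
orientation: [-1.57, 0.072, -0.072]
ft_force: [-3.7, -4.1, 2.3]
width: 10.9
```

Run:
```python
from h import *
setcmd([11.9,4.2,0],[0,0,0])
```

```text
cmd [711.9 150.5 180. ] meas [712.8 150.1 178.8] rot err 0.07 F [-3.7 -4.1  2.3] w 10.9 t 4.77
```

Call:
carry_out:
  delta_pos:
    - [0,0,0]
    - [0,0,0]
    - [0,0,0]
  rotation:
    - [0,0,0]
    - [0,0,0]
    - [0,0,0]
  hand: 174

```text
t: 5.02
ee_pos: [712.2, 151.1, 179.7]
orientation: [-1.569, 0.071, -0.072]
ft_force: [-0.3, 0.0, 0.7]
width: 26.5
```

Run:
```python
from h import *
setcmd([0,0,0],[0,0,0])
cv2.imwrite("pics/w4.png",ctrl.get_image('wrist')[:,:,::-1])
```

```text
cmd [711.9 150.5 180. ] meas [712.2 151.1 179.7] rot err 0.15 F [-0.3  0.   0.7] w 26.5 t 5.02
```

View pics/w4.png

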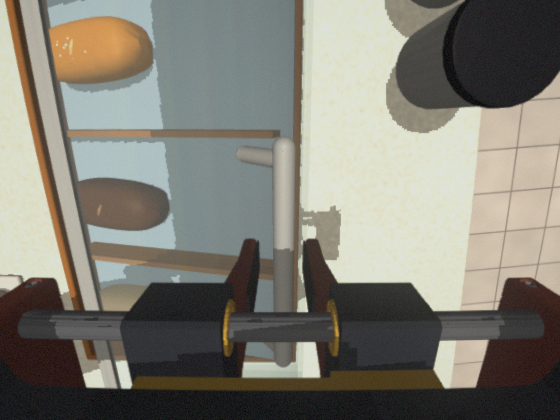

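The hood is rolled back: the bar moved about 220 mm and sits at local x = +111, so about 1.48 rad. Next I retreat up and look over the dark roll.

Run:
```python
from h import *
p,R=getcmd()
d,w=delta([620,160,340],R@Rn.from_rotvec([0,-.7,0]).as_matrix())
```

```text
delta [-9.24, -15.99, 0.09] rot [0.0, -0.7, 0.0] rows>= 5.6
```

Call:
carry_out:
  delta_pos:
    - [0,-4,0]
    - [0,-8,0]
    - [0,-12,0]
    - [-9,-16,0]
    - [-9,-16,0]
    - [-9,-16,0]
    - [-9,-16,0]
    - [-9,-16,0]
    - [-9,-16,0]
    - [-9,-16,0]
  rotation:
    - [0,0,0]
    - [0,0,0]
    - [0,-0.1,0]
    - [0,-0.7,0]
    - [0,-0.7,0]
    - [0,-0.7,0]
    - [0,-0.7,0]
    - [0,-0.7,0]
    - [0,-0.7,0]
    - [0,-0.7,0]
  hand: 50

```text
t: 5.9
ee_pos: [622.2, 159.0, 340.3]
orientation: [-1.518, -0.476, 0.474]
ft_force: [0.3, 0.2, 0.6]
width: 70.5
```

Run:
```python
from h import *
setcmd([-9,-16,0],[0,-.7,0])
delta([505,165,290],tool(1.479,-.2))
```

```text
cmd [622.3 158.9 340.1] meas [622.2 159.  340.3] rot err 0.22 F [0.3 0.2 0.6] w 70.5 t 5.9
delta [-9.27, 5.01, 7.22] rot [-0.187, -0.867, -0.088] rows>= 7.1
```

Call:
carry_out:
  delta_pos:
    - [-9.3,5,7.2]
    - [-9.3,5,7.2]
    - [-9.3,5,7.2]
    - [-9.3,5,7.2]
    - [-9.3,5,7.2]
    - [-9.3,5,7.2]
    - [-9.3,5,7.2]
    - [-9.3,5,7.2]
    - [-9.3,5,7.2]
    - [-9.3,5,7.2]
  rotation:
    - [-0.187,-0.867,-0.088]
    - [-0.187,-0.867,-0.088]
    - [-0.187,-0.867,-0.088]
    - [-0.187,-0.867,-0.088]
    - [-0.187,-0.867,-0.088]
    - [-0.187,-0.867,-0.088]
    - [-0.187,-0.867,-0.088]
    - [-0.187,-0.867,-0.088]
    - [-0.187,-0.867,-0.088]
    - [-0.187,-0.867,-0.088]

```text
t: 6.73
ee_pos: [505.1, 164.6, 289.8]
orientation: [-1.404, -1.277, 1.042]
ft_force: [0.3, -0.4, -0.7]
width: 70.7
```

Run:
```python
from h import *
setcmd([-9.3,5,7.2],[-0.187, -0.867, -0.088])
o,R=pose();json.dump({k:np.array(v).tolist() for k,v in o.items()},open('w5.json','w'))
cv2.imwrite("pics/w5.png",ctrl.get_image('wrist')[:,:,::-1])
cv2.imwrite("pics/s5.png",ctrl.get_image('side')[:,:,::-1])
```

```text
cmd [504.9 164.6 290.1] meas [505.1 164.6 289.8] rot err 0.31 F [ 0.3 -0.4 -0.7] w 70.7 t 6.73
```

View pics/w5.png

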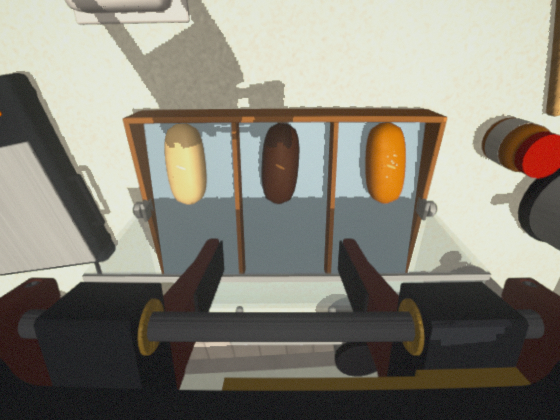

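View pics/s5.png

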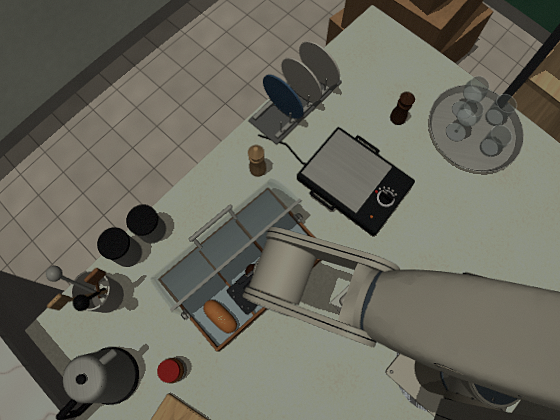

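The front half is open, with the dark roll at about (281,163) in the wrist view. Measuring its centre and heading.

Run:
```python
from h import *
np.set_printoptions(precision=1,suppress=True)
o=json.load(open('w5.json'));o={k:np.array(v) for k,v in o.items()}
im=cv2.imread('pics/w5.png');m=np.zeros((420,560),np.uint8)
roi=im[115:215,245:325];hsv=cv2.cvtColor(roi,cv2.COLOR_BGR2HSV)
m[115:215,245:325]=((hsv[...,0]<20)&(hsv[...,1]>60)&(hsv[...,2]<110))*255
m=cv2.morphologyEx(m,cv2.MORPH_OPEN,np.ones((5,5)));m=cv2.morphologyEx(m,cv2.MORPH_CLOSE,np.ones((9,9)))
c=max(cv2.findContours(m,0,1)[0],key=cv2.contourArea);print(cv2.contourArea(c),cv2.boundingRect(c))
# plane through floor point + 22 along normal
C=np.array([600.3,159.5,0]);Rz=Rn.from_euler('z',-0.092).as_matrix()
nrm=Rz@[-np.sin(.2),0,np.cos(.2)];ex=Rz@[np.cos(.2),0,np.sin(.2)];ey=Rz@[0,1,0]
f0=C+Rz@[-60,0,25]
for h in (10,18,22):
    q=f0+nrm*h;L=[]
    for u in c[:,0]:
        O,v=ray('wrist',u+0.0,o);L.append(O+v*((q-O)@nrm)/(v@nrm))
    L=np.array(L);uv=np.c_[(L-f0)@ex,(L-f0)@ey].astype(np.float32)
    r=cv2.minAreaRect(uv);mu=np.array(r[0]);print(h,r,'centre',f0+ex*mu[0]+ey*mu[1]+nrm*22)
# tray check: front corners of wall top, dividers
for uv in [(126,120),(445,118)]: print(onz('wrist',uv,56,o))
print(C+Rz@[-132,-209,56],C+Rz@[-132,209,56])
```

```text
2265.5 (263, 124, 35, 79)
10 ((2.4291534423828125, -4.338518142700195), (49.221736907958984, 113.23835754394531), 88.740234375) centre [538.2 160.9  47. ]
18 ((1.2040634155273438, -4.317493438720703), (48.283992767333984, 111.08099365234375), 88.74022674560547) centre [537.  161.   46.8]
22 ((0.5915145874023438, -4.306983947753906), (47.81511306762695, 110.00231170654297), 88.74022674560547) centre [536.4 161.1  46.7]
[453.1 -29.8  56. ]
[490.1 378.6  56. ]
[449.7 -36.5  56. ] [488.1 379.7  56. ]
```

Run:
```python
from h import *
Rz=Rn.from_euler('z',-0.092).as_matrix();nrm=Rz@[-np.sin(.2),0,np.cos(.2)]
g=np.array([535.5,161.3,46.7])-nrm*16
R=tool(1.479,-.2);print(R[:,1],-nrm,g)
delta(g+60*nrm,R);delta(g+100*nrm,R);delta(g,R)
```

```text
[ 0.19783287 -0.01821151 -0.98006658] [ 0.19782916 -0.01825181 -0.98006658] [538.66526648 161.00797111  31.01893475]
delta [-0.04, 20.07, 1.81] rot [-0.0, 0.0, -0.0] rows>= 4.8
delta [-0.04, 16.07, 1.81] rot [-0.0, 0.0, -0.0] rows>= 3.9
delta [-0.04, 26.07, 1.81] rot [-0.0, 0.0, -0.0] rows>= 6.3
```

Call:
carry_out:
  delta_pos:
    - [0,4,1.8]
    - [0,8,1.8]
    - [0,12,1.8]
    - [0,16,1.8]
    - [0,19,1.8]
    - [0,21.5,1.8]
    - [0,23.5,1.8]
    - [0,25,1.8]
    - [0,26,1.8]
    - [0,26,1.8]
  rotation:
    - [0,0,0]
    - [0,0,0]
    - [0,0,0]
    - [0,0,0]
    - [0,0,0]
    - [0,0,0]
    - [0,0,0]
    - [0,0,0]
    - [0,0,0]
    - [0,0,0]

```text
t: 7.67
ee_pos: [538.3, 161.2, 29.2]
orientation: [-1.402, -1.277, 1.047]
ft_force: [-0.6, 0.8, 0.5]
width: 70.4
```

Run:
```python
from h import *
setcmd([0,26,1.8],[0,0,0])
cv2.imwrite("pics/w6.png",ctrl.get_image('wrist')[:,:,::-1])
```

```text
cmd [538.7 161.4  31.7] meas [538.3 161.2  29.2] rot err 0.18 F [-0.6  0.8  0.5] w 70.4 t 7.67
```

View pics/w6.png

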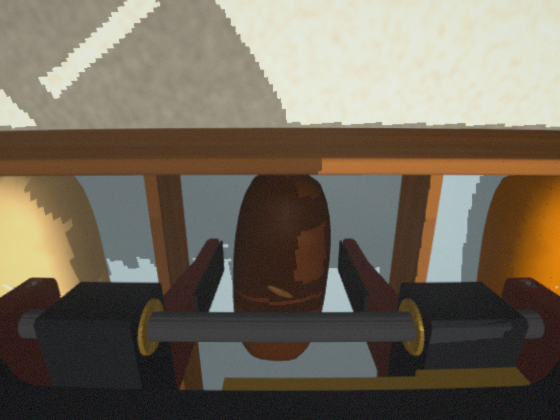

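The roll (columns 235–330) sits between the fingers, clear of the boards. Gripping.

Call:
carry_out:
  delta_pos:
    - [0,0,0]
    - [0,0,0]
    - [0,0,0]
    - [0,0,0]
  rotation:
    - [0,0,0]
    - [0,0,0]
    - [0,0,0]
    - [0,0,0]
  hand: 255

```text
t: 8.05
ee_pos: [539.3, 161.9, 32.4]
orientation: [-1.403, -1.282, 1.044]
ft_force: [-1.8, 0.1, 3.3]
width: 50.1
```

Call:
carry_out:
  delta_pos:
    - [0,-1,0]
    - [0,-2.5,0]
    - [0,-5,0]
    - [0,-8,0]
    - [0,-11,0]
    - [0,-14,0]
    - [0,-16,0]
    - [0,-16,0]
  rotation:
    - [0,0,0]
    - [0,0,0]
    - [0,0,0]
    - [0,0,0]
    - [0,0,0]
    - [0,0,0]
    - [0,0,0]
    - [0,0,0]

```text
t: 8.72
ee_pos: [508.4, 165.3, 193.2]
orientation: [-1.405, -1.287, 1.04]
ft_force: [0.5, 0.3, -1.1]
width: 48.9
```

Run:
```python
from h import *
setcmd([0,-16,0],[0,0,0])
o,R=pose();json.dump({k:np.array(v).tolist() for k,v in o.items()},open('w7.json','w'))
cv2.imwrite("pics/w7.png",ctrl.get_image('wrist')[:,:,::-1])
```

```text
cmd [507.1 164.4 188.5] meas [508.4 165.3 193.2] rot err 0.5 F [ 0.5  0.3 -1.1] w 48.9 t 8.72
```

View pics/w7.png

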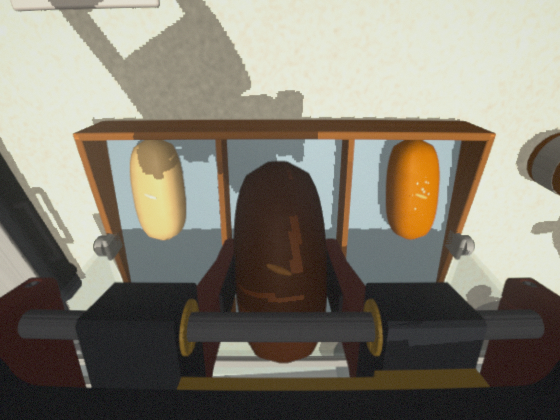

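Run:
```python
from h import *
o,_=pose();print(o['ee_pos'],o['t'])
delta([540,-50,235],tool(1.56,-.1));delta([573,-265,235],tool(1.638,0))
```

```text
[507.89095781 164.95099683 190.99851239] 8.7667
delta [-21.05, -3.5, -6.06] rot [0.1, -0.08, -0.013] rows>= 5.3
delta [-42.16, -2.45, -11.21] rot [0.199, -0.158, -0.016] rows>= 10.5
```

Call:
carry_out:
  delta_pos:
    - [-1.5,-2,-0.4]
    - [-4.5,-3.5,-1.2]
    - [-8,-3.5,-2.1]
    - [-12,-3.5,-3.2]
    - [-16,-3.5,-4.3]
    - [-20,-3.4,-5.3]
    - [-24,-3.3,-6.4]
    - [-28,-3.2,-7.5]
    - [-32,-3,-8.5]
    - [-36,-2.8,-9.6]
    - [-39.5,-2.6,-10.5]
    - [-42.2,-2.5,-11.2]
  rotation:
    - [0,0,0]
    - [0.02,-0.016,-0.002]
    - [0.04,-0.03,-0.003]
    - [0.06,-0.05,-0.005]
    - [0.08,-0.06,-0.006]
    - [0.1,-0.08,-0.008]
    - [0.12,-0.095,-0.01]
    - [0.14,-0.11,-0.011]
    - [0.16,-0.13,-0.013]
    - [0.18,-0.14,-0.014]
    - [0.19,-0.15,-0.015]
    - [0.199,-0.158,-0.016]

```text
t: 9.77
ee_pos: [572.2, -268.4, 232.5]
orientation: [-1.175, -1.257, 1.257]
ft_force: [0.3, 0.4, -0.6]
width: 48.9
```

Run:
```python
from h import *
setcmd([-42.2,-2.5,-11.2],[0.199, -0.158, -0.016])
delta([573,-265,70],tool(1.638,0))
```

```text
cmd [ 572.8 -265.4  235.5] meas [ 572.2 -268.4  232.5] rot err 0.18 F [ 0.3  0.4 -0.6] w 48.9 t 9.77
delta [0.05, 16.55, -0.02] rot [0.0, -0.0, -0.0] rows>= 4.0
```

Call:
carry_out:
  delta_pos:
    - [0,2,0]
    - [0,5,0]
    - [0,8,0]
    - [0,11,0]
    - [0,13,0]
    - [0,13,0]
    - [0,13,0]
  rotation:
    - [0,0,0]
    - [0,0,0]
    - [0,0,0]
    - [0,0,0]
    - [0,0,0]
    - [0,0,0]
    - [0,0,0]

```text
t: 10.35
ee_pos: [571.4, -264.7, 102.4]
orientation: [-1.172, -1.257, 1.257]
ft_force: [0.8, -0.3, -0.8]
width: 49.0
```

Run:
```python
from h import *
np.set_printoptions(precision=1,suppress=True)
setcmd([0,13,0],[0,0,0])
o,R=pose();json.dump({k:np.array(v).tolist() for k,v in o.items()},open('w8.json','w'))
cv2.imwrite("pics/w8.png",ctrl.get_image('wrist')[:,:,::-1])
cv2.imwrite("pics/s8.png",cv2.resize(ctrl.get_image('side')[100:250,260:430,::-1],None,fx=4,fy=4))
# where should plate corners lie
Rp=Rn.from_euler('z',.067).as_matrix()
print(proj('wrist',[np.array([572.7,-265,56])+Rp@[x,y,0] for x,y in((-103,96),(-103,-96))],o))
```

```text
cmd [ 572.9 -265.5  105.5] meas [ 571.4 -264.7  102.4] rot err 0.28 F [ 0.8 -0.3 -0.8] w 49.0 t 10.35
[[421.1  86. ]
 [138.3  86.2]]
```

View pics/w8.png

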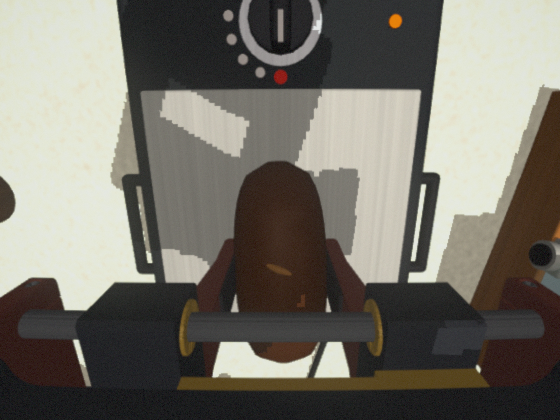

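View pics/s8.png

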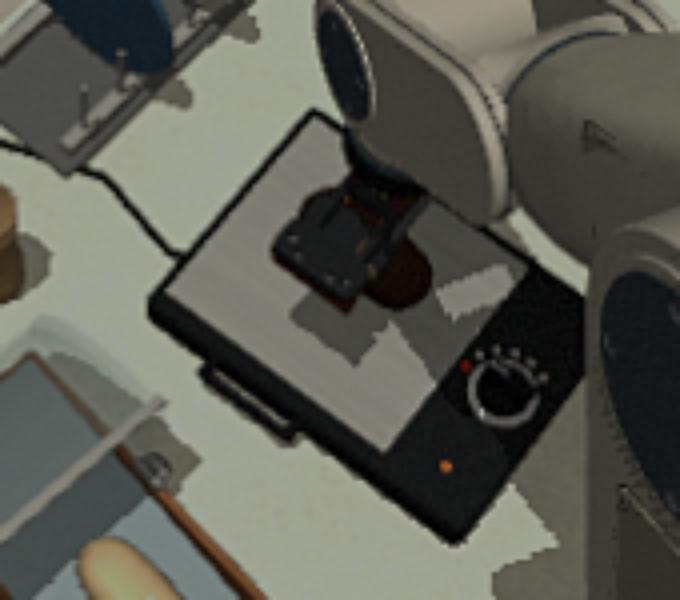

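The plate's near corners are at (141,91) and (421,90), where the calibration predicts (421,86) and (138,86), so the roll is centred over the plate. Lowering slowly.

Call:
carry_out:
  delta_pos:
    - [0,1.2,0]
    - [0,2.4,0]
    - [0,3.2,0]
    - [0,3.7,0]
    - [0,3.7,0]
    - [0,3.7,0]
  rotation:
    - [0,0,0]
    - [0,0,0]
    - [0,0,0]
    - [0,0,0]
    - [0,0,0]
    - [0,0,0]

```text
t: 10.95
ee_pos: [572.7, -265.2, 67.2]
orientation: [-1.176, -1.259, 1.257]
ft_force: [0.0, -0.5, -0.0]
width: 48.8
```

Call:
carry_out:
  delta_pos:
    - [0,0.1,0]
    - [0,0.2,0]
    - [0,0.3,0]
    - [0,0.3,0]
  rotation:
    - [0,0,0]
    - [0,0,0]
    - [0,0,0]
    - [0,0,0]

```text
t: 11.28
ee_pos: [573.4, -265.3, 64.9]
orientation: [-1.178, -1.26, 1.257]
ft_force: [1.8, 2.4, 4.1]
width: 49.3
```

Call:
carry_out:
  delta_pos:
    - [0,0.05,0]
    - [0,0.1,0]
    - [0,0.1,0]
  rotation:
    - [0,0,0]
    - [0,0,0]
    - [0,0,0]

```text
t: 11.53
ee_pos: [573.7, -265.4, 64.0]
orientation: [-1.178, -1.26, 1.257]
ft_force: [2.5, 1.6, 5.6]
width: 48.7
```

Run:
```python
from h import *
setcmd([0,4.1,0],[0,0,0])
cv2.imwrite("pics/w9.png",ctrl.get_image('wrist')[:,:,::-1])
```

```text
cmd [ 572.9 -265.5   64.5] meas [ 573.7 -265.4   64. ] rot err 0.13 F [2.5 1.6 5.6] w 48.7 t 11.53
```

View pics/w9.png

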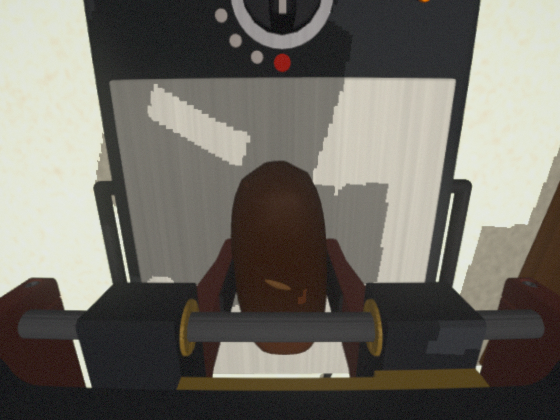

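The force rises to about 5.6 N at the expected height, so the roll is on the plate. Releasing gently.

Call:
carry_out:
  delta_pos:
    - [0,0,0]
    - [0,0,0]
    - [0,0,0]
  rotation:
    - [0,0,0]
    - [0,0,0]
    - [0,0,0]
  hand: 90

```text
t: 11.83
ee_pos: [572.0, -265.1, 62.9]
orientation: [-1.175, -1.259, 1.257]
ft_force: [-0.1, -0.2, -0.1]
width: 56.8
```

Call:
carry_out:
  delta_pos:
    - [0,0,0]
    - [0,0,0]
    - [0,-1.5,0]
    - [0,-4.5,0]
    - [0,-8.5,0]
    - [0,-12.5,0]
    - [0,-16,0]
    - [0,-18,0]
    - [0,-18,0]
  rotation:
    - [0,0,0]
    - [0,0,0]
    - [0,0,0]
    - [0,0,0]
    - [0,0,0]
    - [0,0,0]
    - [0,0,0]
    - [0,0,0]
    - [0,0,0]
  hand: 50

```text
t: 12.58
ee_pos: [575.1, -266.8, 249.2]
orientation: [-1.186, -1.263, 1.256]
ft_force: [0.4, -0.2, 0.4]
width: 70.6
```

Run:
```python
from h import *
setcmd([0,-18,0],[0,0,0])
o,R=pose();json.dump({k:np.array(v).tolist() for k,v in o.items()},open('w10.json','w'))
cv2.imwrite("pics/w10.png",ctrl.get_image('wrist')[:,:,::-1])
```

```text
cmd [ 572.8 -265.4  244.5] meas [ 575.1 -266.8  249.2] rot err 0.51 F [ 0.4 -0.2  0.4] w 70.6 t 12.58
```

View pics/w10.png

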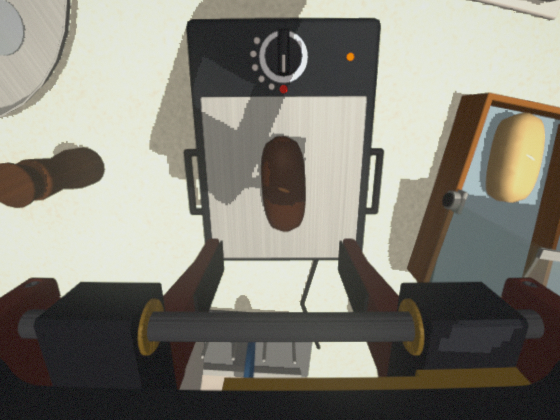

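The roll is upright in the middle of the plate at about (284,182). Next is the hood.

Run:
```python
from h import *
delta([640,-60,330],tool(.77,0));
```

```text
delta [20.04, -8.56, -8.08] rot [0.001, 0.868, -0.0] rows>= 6.9
```

Call:
carry_out:
  delta_pos:
    - [0.5,-3,-0.5]
    - [3,-6,-1.2]
    - [7,-8.5,-3]
    - [20.1,-8.55,-8.1]
    - [20.1,-8.55,-8.1]
    - [20.1,-8.55,-8.1]
    - [20.1,-8.55,-8.1]
    - [20.1,-8.55,-8.1]
    - [20.1,-8.55,-8.1]
    - [20.1,-8.55,-8.1]
  rotation:
    - [0,0.1,0]
    - [0,0.2,0]
    - [0,0.3,0]
    - [0,0.868,0]
    - [0,0.868,0]
    - [0,0.868,0]
    - [0,0.868,0]
    - [0,0.868,0]
    - [0,0.868,0]
    - [0,0.868,0]
  hand: 174

```text
t: 13.47
ee_pos: [639.4, -59.4, 327.3]
orientation: [-1.483, -0.603, 0.605]
ft_force: [0.6, -0.1, 0.1]
width: 28.0
```

Run:
```python
from h import *
setcmd([20.1,-8.55,-8.1],[0,.868,0])
delta([712,150.5,300],tool(-.092,0));
```

```text
cmd [640.1 -59.4 329.9] meas [639.4 -59.4 327.3] rot err 0.25 F [ 0.6 -0.1  0.1] w 28.0 t 13.47
delta [19.77, 2.99, 10.08] rot [0.0, 0.862, 0.0] rows>= 6.9
```

Call:
carry_out:
  delta_pos:
    - [19.8,3,10.1]
    - [19.8,3,10.1]
    - [19.8,3,10.1]
    - [19.8,3,10.1]
    - [19.8,3,10.1]
    - [19.8,3,10.1]
    - [19.8,3,10.1]
    - [19.8,3,10.1]
    - [19.8,3,10.1]
    - [19.8,3,10.1]
  rotation:
    - [0,0.862,0]
    - [0,0.862,0]
    - [0,0.862,0]
    - [0,0.862,0]
    - [0,0.862,0]
    - [0,0.862,0]
    - [0,0.862,0]
    - [0,0.862,0]
    - [0,0.862,0]
    - [0,0.862,0]

```text
t: 14.3
ee_pos: [711.9, 149.2, 299.2]
orientation: [-1.569, 0.07, -0.071]
ft_force: [-0.0, 0.0, -0.1]
width: 28.2
```

Run:
```python
from h import *
setcmd([19.8,3,10.1],[0,.862,0])
delta([712,150.5,180],tool(-.092,0)); 
cv2.imwrite("pics/w11.png",ctrl.get_image('wrist')[:,:,::-1])
```

```text
cmd [712.1 150.9 299.9] meas [711.9 149.2 299.2] rot err 0.17 F [-0.   0.  -0.1] w 28.2 t 14.3
delta [-0.01, 11.99, -0.04] rot [0.0, -0.0, 0.0] rows>= 2.9
```

View pics/w11.png

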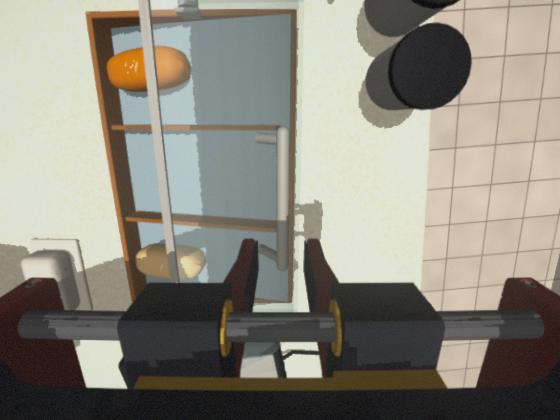

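The bar (column 283) is between the fingers. I'll descend and grip it.

Call:
carry_out:
  delta_pos:
    - [0,4,0]
    - [0,7.5,0]
    - [0,9.5,0]
    - [0,11,0]
    - [0,12,0]
    - [0,12,0]
  rotation:
    - [0,0,0]
    - [0,0,0]
    - [0,0,0]
    - [0,0,0]
    - [0,0,0]
    - [0,0,0]

```text
t: 14.85
ee_pos: [710.9, 149.7, 177.3]
orientation: [-1.569, 0.074, -0.07]
ft_force: [-0.2, 0.4, 0.1]
width: 28.0
```

Call:
carry_out:
  delta_pos:
    - [0,0,0]
    - [0,0,0]
    - [0,0,0]
    - [0,0,0]
  rotation:
    - [0,0,0]
    - [0,0,0]
    - [0,0,0]
    - [0,0,0]
  hand: 255

```text
t: 15.18
ee_pos: [713.6, 150.8, 181.5]
orientation: [-1.568, 0.069, -0.076]
ft_force: [2.3, -1.2, 3.1]
width: 10.9
```

Run:
```python
from h import *
setcmd([0,12,0],[0,0,0])
r=17.5;a0=.785+1.48
print([(round(t,2),round(-r*np.cos(.785+t)+r*np.cos(a0),1),round(-(r*np.sin(.785+t)-r*np.sin(a0)),1)) for t in np.linspace(1.48,0,25)])
```

```text
cmd [712.1 150.9 179.9] meas [713.6 150.8 181.5] rot err 0.28 F [ 2.3 -1.2  3.1] w 10.9 t 15.18
[(np.float64(1.48), np.float64(0.0), np.float64(-0.0)), (np.float64(1.42), np.float64(-0.9), np.float64(-0.7)), (np.float64(1.36), np.float64(-1.7), np.float64(-1.3)), (np.float64(1.3), np.float64(-2.7), np.float64(-1.8)), (np.float64(1.23), np.float64(-3.6), np.float64(-2.3)), (np.float64(1.17), np.float64(-4.6), np.float64(-2.8)), (np.float64(1.11), np.float64(-5.6), np.float64(-3.1)), (np.float64(1.05), np.float64(-6.7), np.float64(-3.5)), (np.float64(0.99), np.float64(-7.7), np.float64(-3.7)), (np.float64(0.92), np.float64(-8.8), np.float64(-3.9)), (np.float64(0.86), np.float64(-9.8), np.float64(-4.0)), (np.float64(0.8), np.float64(-10.9), np.float64(-4.0)), (np.float64(0.74), np.float64(-12.0), np.float64(-4.0)), (np.float64(0.68), np.float64(-13.1), np.float64(-3.9)), (np.float64(0.62), np.float64(-14.1), np.float64(-3.8)), (np.float64(0.55), np.float64(-15.2), np.float64(-3.6)), (np.float64(0.49), np.float64(-16.2), np.float64(-3.3)), (np.float64(0.43), np.float64(-17.3), np.float64(-3.0)), (np.float64(0.37), np.float64(-18.3), np.float64(-2.6)), (np.float64(0.31), np.float64(-19.2), np.float64(-2.1)), (np.float64(0.25), np.float64(-20.2), np.float64(-1.6)), (np.float64(0.19), np.float64(-21.1), np.float64(-1.0)), (np.float64(0.12), np.float64(-22.0), np.float64(-0.3)), (np.float64(0.06), np.float64(-22.8), np.float64(0.3)), (np.float64(0.0), np.float64(-23.6), np.float64(1.1))]
```

Call:
carry_out:
  delta_pos:
    - [-0.9,-0.7,0]
    - [-1.7,-1.3,0]
    - [-2.7,-1.8,0]
    - [-3.6,-2.3,0]
    - [-4.6,-2.8,0]
    - [-5.6,-3.1,0]
    - [-6.7,-3.5,0]
    - [-7.7,-3.7,0]
    - [-8.8,-3.9,0]
    - [-9.8,-4.0,0]
    - [-10.9,-4.0,0]
    - [-12,-4.0,0]
  rotation:
    - [0,0,0]
    - [0,0,0]
    - [0,0,0]
    - [0,0,0]
    - [0,0,0]
    - [0,0,0]
    - [0,0,0]
    - [0,0,0]
    - [0,0,0]
    - [0,0,0]
    - [0,0,0]
    - [0,0,0]

```text
t: 16.18
ee_pos: [596.9, 161.8, 224.6]
orientation: [-1.567, 0.062, -0.083]
ft_force: [5.1, -4.4, 12.1]
width: 11.1
```

Call:
carry_out:
  delta_pos:
    - [-1.1,0.1,0]
    - [-2.1,0.2,0]
    - [-3.2,0.4,0]
    - [-4.2,0.7,0]
    - [-5.3,1.0,0]
    - [-6.3,1.4,0]
    - [-7.2,1.9,0]
    - [-8.2,2.4,0]
    - [-9.1,3.0,0]
    - [-10,3.7,0]
    - [-10,3.7,0]
  rotation:
    - [0,0,0]
    - [0,0,0]
    - [0,0,0]
    - [0,0,0]
    - [0,0,0]
    - [0,0,0]
    - [0,0,0]
    - [0,0,0]
    - [0,0,0]
    - [0,0,0]
    - [0,0,0]

```text
t: 17.1
ee_pos: [490.8, 171.5, 182.7]
orientation: [-1.568, 0.073, -0.072]
ft_force: [-6.0, 3.4, 2.1]
width: 10.9
```

Run:
```python
from h import *
setcmd([-22,-.3,0],[0,0,0])
```

```text
cmd [493.  171.1 182.8] meas [490.8 171.5 182.7] rot err 0.14 F [-6.   3.4  2.1] w 10.9 t 17.1
```

Call:
carry_out:
  delta_pos:
    - [-0.4,0.3,0]
    - [-0.8,0.6,0]
    - [-1.2,1.0,0]
    - [-1.6,1.4,0]
    - [-1.6,1.4,0]
  rotation:
    - [0,0,0]
    - [0,0,0]
    - [0,0,0]
    - [0,0,0]
    - [0,0,0]

```text
t: 17.52
ee_pos: [476.3, 172.9, 168.9]
orientation: [-1.568, 0.072, -0.073]
ft_force: [-1.9, 0.8, 0.5]
width: 11.1
```

Call:
carry_out:
  delta_pos:
    - [-0.2,0.2,0]
    - [-0.3,0.3,0]
    - [-0.3,0.3,0]
  rotation:
    - [0,0,0]
    - [0,0,0]
    - [0,0,0]

```text
t: 17.77
ee_pos: [476.4, 173.0, 168.8]
orientation: [-1.568, 0.067, -0.077]
ft_force: [-4.0, -6.1, 23.7]
width: 11.3
```

The motion stopped and the force climbed to 24 N, so the hood is on its stop (shut). I'll ease off and release.

Call:
carry_out:
  delta_pos:
    - [0.1,-0.15,0]
    - [0.1,-0.15,0]
  rotation:
    - [0,0,0]
    - [0,0,0]

```text
t: 17.93
ee_pos: [476.4, 172.9, 168.8]
orientation: [-1.568, 0.069, -0.075]
ft_force: [-1.5, -3.0, 13.9]
width: 10.8
```

Call:
carry_out:
  delta_pos:
    - [0,0,0]
    - [0,0,0]
    - [0,0,0]
  rotation:
    - [0,0,0]
    - [0,0,0]
    - [0,0,0]
  hand: 174

```text
t: 18.18
ee_pos: [475.0, 172.9, 167.0]
orientation: [-1.568, 0.072, -0.073]
ft_force: [-0.1, 0.0, -0.5]
width: 26.7
```

Call:
carry_out:
  delta_pos:
    - [0,-2,0]
    - [0,-6,0]
    - [0,-10,0]
    - [0,-14,0]
    - [0,-14,0]
    - [0,-14,0]
  rotation:
    - [0,0,0]
    - [0,0,0]
    - [0,0,0]
    - [0,0,0]
    - [0,0,0]
    - [0,0,0]

```text
t: 18.68
ee_pos: [476.2, 173.2, 309.1]
orientation: [-1.567, 0.068, -0.077]
ft_force: [-0.5, 0.3, -0.0]
width: 27.8
```

Run:
```python
from h import *
np.set_printoptions(precision=1,suppress=True)
setcmd([-1.8,-14+1.4+.15,0],[0,0,0])
o,R=pose();json.dump({k:np.array(v).tolist() for k,v in o.items()},open('w12.json','w'))
cv2.imwrite("pics/w12.png",ctrl.get_image('wrist')[:,:,::-1])
c=np.array([600.3,159.5,0]);Rz=Rn.from_euler('z',-0.092).as_matrix()
for th in (0,.05,.1):
    X=[c+Rz@[-175*np.cos(.785+th),y,60+175*np.sin(.785+th)] for y in(66,-66)];print(th,proj('wrist',X,o).ravel())
```

```text
cmd [475.1 172.8 307.3] meas [476.2 173.2 309.1] rot err 0.35 F [-0.5  0.3 -0. ] w 27.8 t 18.68
0 [280.6 136.6 280.6 259.8]
0.05 [287.3 136.9 286.5 262.3]
0.1 [294.6 137.3 292.9 264.9]
```

View pics/w12.png

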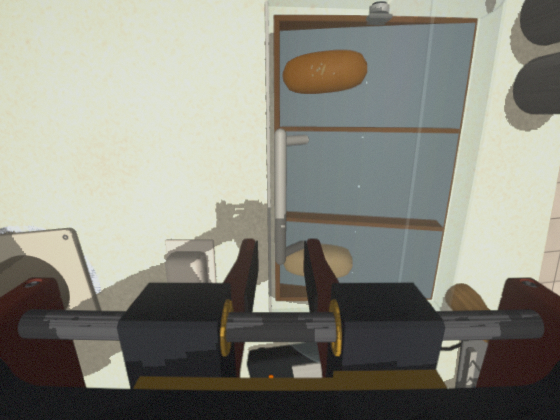

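The bar is now at column 281, where a shut hood predicts 280.6, so the hood is shut and the other rolls are unmoved. Next is the dial.

Run:
```python
from h import *
delta([452,-50,260],tool(.77,0));
```

```text
delta [-0.25, 4.74, -22.4] rot [0.0, -0.862, 0.0] rows>= 6.9
```

Call:
carry_out:
  delta_pos:
    - [-0.3,4.7,-22.4]
    - [-0.3,4.7,-22.4]
    - [-0.3,4.7,-22.4]
    - [-0.3,4.7,-22.4]
    - [-0.3,4.7,-22.4]
    - [-0.3,4.7,-22.4]
    - [-0.3,4.7,-22.4]
    - [-0.3,4.7,-22.4]
    - [-0.3,4.7,-22.4]
    - [-0.3,4.7,-22.4]
  rotation:
    - [0,-0.862,0]
    - [0,-0.862,0]
    - [0,-0.862,0]
    - [0,-0.862,0]
    - [0,-0.862,0]
    - [0,-0.862,0]
    - [0,-0.862,0]
    - [0,-0.862,0]
    - [0,-0.862,0]
    - [0,-0.862,0]

```text
t: 19.57
ee_pos: [450.4, -50.0, 258.1]
orientation: [-1.484, -0.598, 0.6]
ft_force: [-0.2, 0.0, 0.1]
width: 27.8
```

Run:
```python
from h import *
setcmd([-.3,4.7,-22.4],[0,-.862,0])
delta([428.5,-275.3,160],tool(1.638,0));
```

```text
cmd [451.5 -50.  260.4] meas [450.4 -50.  258.1] rot err 0.26 F [-0.2  0.   0.1] w 27.8 t 19.57
delta [-17.33, 10.04, -14.58] rot [0.001, -0.868, -0.0] rows>= 6.9
```

Call:
carry_out:
  delta_pos:
    - [-17.3,10,-14.6]
    - [-17.3,10,-14.6]
    - [-17.3,10,-14.6]
    - [-17.3,10,-14.6]
    - [-17.3,10,-14.6]
    - [-17.3,10,-14.6]
    - [-17.3,10,-14.6]
    - [-17.3,10,-14.6]
    - [-17.3,10,-14.6]
    - [-17.3,10,-14.6]
    - [-17.3,10,-14.6]
  rotation:
    - [0,-0.868,0]
    - [0,-0.868,0]
    - [0,-0.868,0]
    - [0,-0.868,0]
    - [0,-0.868,0]
    - [0,-0.868,0]
    - [0,-0.868,0]
    - [0,-0.868,0]
    - [0,-0.868,0]
    - [0,-0.868,0]
    - [0,-0.868,0]

```text
t: 20.48
ee_pos: [429.0, -274.2, 159.2]
orientation: [-1.177, -1.258, 1.256]
ft_force: [0.3, 0.1, 0.3]
width: 27.6
```

Run:
```python
from h import *
np.set_printoptions(precision=1,suppress=True)
setcmd([-17.3,10,-14.6],[0,-.868,0])
o,R=pose();json.dump({k:np.array(v).tolist() for k,v in o.items()},open('w13.json','w'))
print(o['qpos'])
cv2.imwrite("pics/w13.png",ctrl.get_image('wrist')[:,:,::-1])
for z in (54,84): print(z,proj('wrist',[[428.5,-275.3,z]],o))
```

```text
cmd [ 428.9 -275.2  160.4] meas [ 429.  -274.2  159.2] rot err 0.15 F [0.3 0.1 0.3] w 27.6 t 20.48
[-0.6  0.3  1.9  0.   0.9 -2.2]
54 [[279.5 204.2]]
84 [[279.3 214.1]]
```

View pics/w13.png

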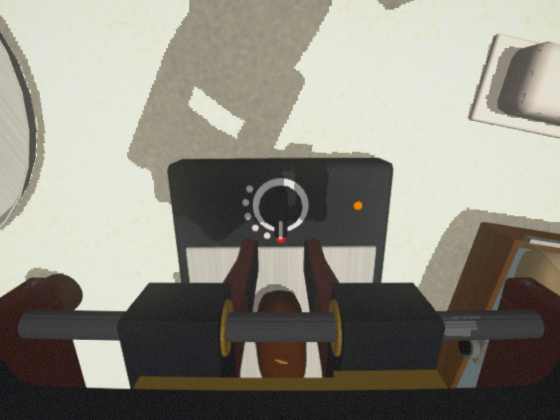

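The dial ring is centred at (280,206), against a predicted (279.5,204). Descending onto it.

Call:
carry_out:
  delta_pos:
    - [0,3,0]
    - [0,6,0]
    - [0,7.5,0]
    - [0,8.5,0]
    - [0,9.2,0]
    - [0,9.6,0]
    - [0,9.6,0]
  rotation:
    - [0,0,0]
    - [0,0,0]
    - [0,0,0]
    - [0,0,0]
    - [0,0,0]
    - [0,0,0]
    - [0,0,0]

```text
t: 21.12
ee_pos: [429.2, -274.9, 63.3]
orientation: [-1.177, -1.26, 1.257]
ft_force: [0.1, -0.1, 0.4]
width: 28.0
```

Run:
```python
from h import *
setcmd([0,9.6,0],[0,0,0])
cv2.imwrite("pics/w14.png",ctrl.get_image('wrist')[:,:,::-1])
```

```text
cmd [ 428.9 -275.3   64.4] meas [ 429.2 -274.9   63.3] rot err 0.08 F [ 0.1 -0.1  0.4] w 28.0 t 21.12
```

View pics/w14.png

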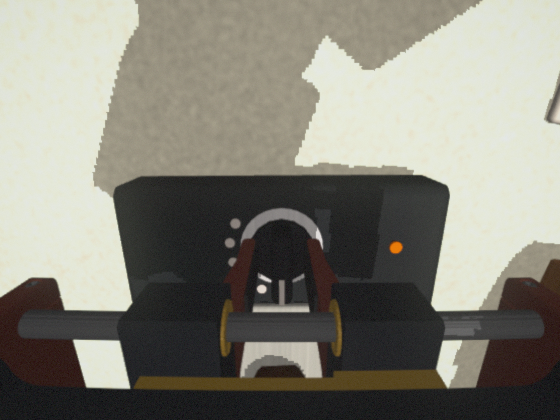

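Call:
carry_out:
  delta_pos:
    - [0,0,0]
    - [0,0,0]
    - [0,0,0]
    - [0,0,0]
  rotation:
    - [0,0,0]
    - [0,0,0]
    - [0,0,0]
    - [0,0,0]
  hand: 255

```text
t: 21.5
ee_pos: [429.3, -274.6, 64.1]
orientation: [-1.177, -1.26, 1.256]
ft_force: [0.8, 5.9, 5.2]
width: 11.7
```

Call:
carry_out:
  delta_pos:
    - [0,0,0]
    - [0,0,0]
    - [0,0,0]
    - [0,0,0]
    - [0,0,0]
    - [0,0,0]
    - [0,0,0]
    - [0,0,0]
    - [0,0,0]
    - [0,0,0]
  rotation:
    - [0,0.07,0]
    - [0,0.14,0]
    - [0,0.21,0]
    - [0,0.28,0]
    - [0,0.35,0]
    - [0,0.42,0]
    - [0,0.49,0]
    - [0,0.56,0]
    - [0,0.63,0]
    - [0,0.63,0]

```text
t: 22.33
ee_pos: [429.4, -274.3, 64.1]
orientation: [-1.425, -0.784, 0.78]
ft_force: [1.5, 6.7, 5.2]
width: 12.2
```

Call:
carry_out:
  delta_pos:
    - [0,0,0]
    - [0,0,0]
    - [0,0,0]
    - [0,0,0]
    - [0,0,0]
    - [0,0,0]
    - [0,0,0]
    - [0,0,0]
    - [0,0,0]
    - [0,0,0]
    - [0,0,0]
  rotation:
    - [0,0.07,0]
    - [0,0.14,0]
    - [0,0.21,0]
    - [0,0.28,0]
    - [0,0.35,0]
    - [0,0.42,0]
    - [0,0.49,0]
    - [0,0.56,0]
    - [0,0.63,0]
    - [0,0.63,0]
    - [0,0.63,0]

```text
t: 23.25
ee_pos: [429.6, -274.2, 64.1]
orientation: [-1.549, -0.297, 0.293]
ft_force: [3.3, 8.4, 4.9]
width: 11.7
```

Run:
```python
from h import *
setcmd([0,0,0],[0,1.26,0])
o,R=pose();print(o['moment'],o['qpos'][5],np.arctan2(R[1,0],R[0,0]))
```

```text
cmd [ 428.9 -275.3   64.4] meas [ 429.6 -274.2   64.1] rot err 0.18 F [3.3 8.4 4.9] w 11.7 t 23.25
[ 1.23324045 -0.45079135 -0.03604454] -0.9734748720346788 0.3765901710036694
```

Turned about 1.26 rad, with the pads tight on the bar. Releasing, rising and checking.

Call:
carry_out:
  delta_pos:
    - [0,0,0]
    - [0,0,0]
    - [0,0,0]
  rotation:
    - [0,0,0]
    - [0,0,0]
    - [0,0,0]
  hand: 160

```text
t: 23.5
ee_pos: [429.0, -275.3, 63.6]
orientation: [-1.55, -0.297, 0.295]
ft_force: [0.2, -0.4, -0.2]
width: 28.2
```

Call:
carry_out:
  delta_pos:
    - [0,-1,0]
    - [0,-3,0]
    - [0,-7,0]
    - [0,-11,0]
    - [0,-15,0]
    - [0,-19,0]
    - [0,-23,0]
    - [0,-23,0]
    - [0,-23,0]
  rotation:
    - [0,0,0]
    - [0,0,0]
    - [0,0,0]
    - [0,0,0]
    - [0,0,0]
    - [0,0,0]
    - [0,0,0]
    - [0,0,0]
    - [0,0,0]

```text
t: 24.25
ee_pos: [429.7, -276.2, 296.6]
orientation: [-1.554, -0.301, 0.292]
ft_force: [-0.2, -0.2, -0.2]
width: 32.8
```

Run:
```python
from h import *
setcmd([0,-23,0],[0,0,0])
o,R=pose();json.dump({k:np.array(v).tolist() for k,v in o.items()},open('w15.json','w'))
cv2.imwrite("pics/w15.png",ctrl.get_image('wrist')[:,:,::-1])
```

```text
cmd [ 428.8 -275.2  294.4] meas [ 429.7 -276.2  296.6] rot err 0.35 F [-0.2 -0.2 -0.2] w 32.8 t 24.25
```

View pics/w15.png

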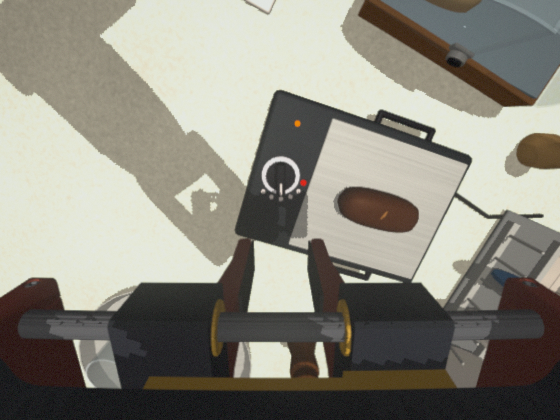

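Run:
```python
from h import *
im=cv2.imread('pics/w15.png');cv2.imwrite('pics/w15c.png',cv2.resize(im[140:225,240:340],None,fx=7,fy=7,interpolation=cv2.INTER_CUBIC))
cv2.imwrite("pics/top15.png",ctrl.get_image('top')[:,:,::-1])
cv2.imwrite("pics/side15.png",ctrl.get_image('side')[:,:,::-1])
o=json.load(open('w15.json'));o={k:np.array(v) for k,v in o.items()}
for k in (2,3,4):
    a=.067-k*.4189;c=np.array([428.7,-275.4,84]);print(k,proj('wrist',[c,c+20*np.array([np.cos(a),np.sin(a),0])],o).ravel().round(1))
g=cv2.cvtColor(im,cv2.COLOR_BGR2HSV);m=((g[...,0]<12)&(g[...,1]>90)&(g[...,2]<110)).astype(np.uint8)
m[:,:325]=0;m[:,425:]=0;m[:175]=0;m[245:]=0
M=cv2.moments(m);uv=(M['m10']/M['m00'],M['m01']/M['m00']);print(uv,onz('wrist',uv,78,o))
```

```text
2 [279.1 180.1 285.3 193.5]
3 [279.1 180.1 279.2 194.8]
4 [279.1 180.1 273.1 193.6]
(379.94030668127056, 210.75355969331872) [ 575.11832019 -265.34061688   78.        ]
```

View pics/w15c.png

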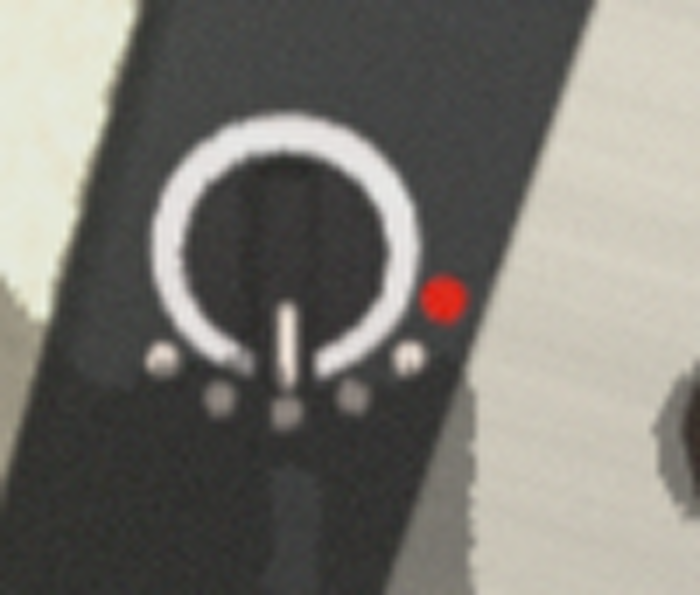

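View pics/top15.png

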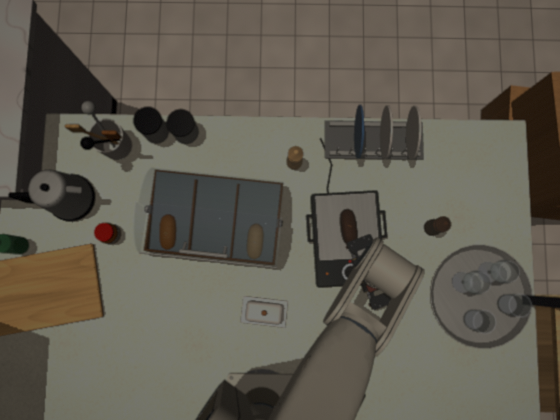

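View pics/side15.png

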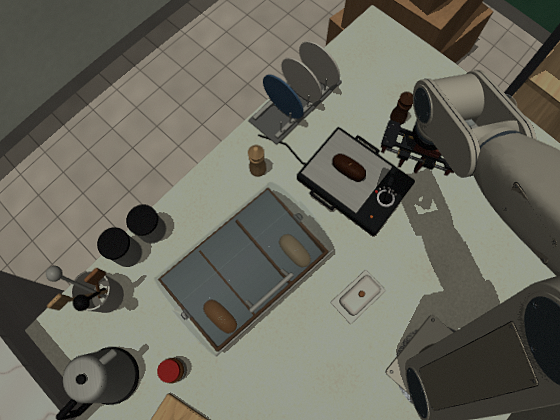

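The line points at the third dot past the red off mark. The roll centre is (575,-265) and the plate middle is (573,-265). Hood shut, everything else in place, nothing touching the robot. Handing in.

```bash
python3 -c "
from workcell import ctrl
print(ctrl.close_job())"
```

```text
the job is handed in; nothing more can be done
None
```

I rolled the hood back, moved the dark rye roll from the middle lane to the warming plate, shut the hood, and turned the dial three clicks clockwise. I handed the job in about 24 s into the 72 s allowed; the hand-in gives no verdict.

My last checks showed:
- **Roll:** upright, about 2 mm from the plate's middle. I released it after contact, at about 6 N.
- **Hood:** shut against its stop, where motion ended and the force rose to 24 N. The bar then showed at column 281, where a shut hood predicts 280.6.
- **Dial:** the white line points at the third dot past the red off mark.
- **Everything else:** the other two rolls, the mills and the jar look unmoved, and the gripper is clear of everything.

Two readings disagreed with what I expected:
- **Hood at the start:** the bar measured about 0.13 rad ajar, not shut. I closed it all the way to the stop.
- **Roll's starting position:** the wrist view put it about 5 mm further back than the side and top views. The grasp came out centred all the same.

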